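Change the glass pane in the spring-arm scribing stage

ROBOT

A 7-joint arm with a two-finger parallel gripper is mounted at the origin on the work surface. World frame = base frame: x ahead of the robot, y to its left, z up, the work surface at z = 0. Lengths are in mm, angles in rad, forces in N, time in s.
With the tool pointing down it reaches from about 400 to 875 mm from the base axis. Payload 4.4 kg.
Tool frame: the origin (TCP) lies at the very end of the fingers, on their centre line; the grasp point (between the pads) lies 19 mm behind it (grip_depth is the distance from the TCP to the grasp point, in mm); z points along the fingers, y is the direction in which the jaws open and shut (so a half turn about z gives the same grasp; the last joint's range is limited). The gripper opens to 85 mm and grips with 20 to 120 N. Pads are 22 mm wide; open, the fingers measure 114 mm over their backs; the gripper's body (76 mm by 85 mm) begins 54 mm behind the grasp point. The pads swing forward as they close: fully open they stand 13 mm farther back than shut.
Start: joints at [1.207, 0.628, 0.038, 1.517, -0.027, 0.996, -0.02], TCP at [190.749, -621.396, 231.313] pointing down, gripper open.
Joint ranges: [-3.06, 3.06], [-0.37, 2.12], [-1.25, 1.32], [0.18, 2.47], [-1.1, 4.24], [0.23, 1.98], [-2.94, 2.94]. Speed limits (rad/s): [2.57, 2.57, 3.14, 3.14, 3.14, 3.14, 3.14].

INTERFACE

Orientations are given as [roll, pitch, yaw] about the fixed x, y, z axes, in that order (R = Rz(yaw) Ry(pitch) Rx(roll)).
In Python, from cell import read_state, get_image, finish_job, recognise, outline_of, grip_depth gives the robot as it stands. The module is installed in compiled form; this text tells all that it offers.
- The arm moves only by the tool send_rows, never from a script. Its argument "rows" is a list of rows, each a list of 5 numbers: the gripper command: -1 is shut, 1 is fully open, values between are in proportion, then the shift along the tool's x, y, z in m, then the turn about the tool's z in rad. In form: [[claw, tx, ty, tz, roll], ...]. A call has 1 to 12 rows; each row shifts and turns the pose as measured when the row begins, along the tool's axes as they then stand; what a row does not reach is not made up. A row lasts 1/12 s, in which the tool goes at most 41.7 mm and 7.16 degrees, less where a joint would pass 70% of its speed; a pose out of reach is approached as far as the arm can. A call with a gripper value outside its range is refused whole. The fingers move at their own pace and stop on an object; the grip force is fixed at half the most. Time passes only in rows, so rows that do not move let the fingers close. It gives the time, the measured TCP pose, the force and the opening at its end, in the units of the state.
- read_state(): the state, without advancing time (a new reading comes with each control period).
- get_image(name): name is "scene" or "top" or "wrist"; returns a dict with "image" (480x640x3 uint8, blue, green, red), "z_map" (480x640 float32, mm along the optical axis (not along the pixel's ray), 0 where there is no reading), "K" (3x3 intrinsics, pixels), "R" (3x3) and "t" (3): a world point X has camera coordinates R X + t; the wrist camera has in their place "tool_from_camera" (4x4, takes a point from camera to tool coordinates, whose origin is the TCP and whose axes are the flange's). Camera axes: x right, y down, z forward; pixel columns grow to the right and rows downward; lengths in mm; the calibration is good to about 2 mm. The wrist camera is an equidistant fisheye: a pixel r from the principal point sees the ray r / f radians off the axis. A picture is of the moment at which its call begins: read the wrist's pose just before it.
- finish_job(): hands the job in, once; it reports no verdict.
Trained networks look in a picture, given as the dict that the camera call returned (one of the last four; its "shot" number tells which), for a name from the list of things; names that differ only in an ending like _2 or _b are one class to them, and where a whole thing is asked for, a point or a joint stands for the part that bears it (a point fixed in the world has none). Each returns a list of dicts, best first, with "score" (0 to 1); they miss things now and then, are a little off and sometimes report something else, mostly with a low value. They report only what shows in the picture. A call takes as long as a camera call. They do not tell look-alikes from the thing itself.
- recognise(picture, query): "box" ([left, top, right, bottom] in pixels, round what is visible of it).
- outline_of(picture, query): "mask" (480x640 bool, what is visible of it) and "box" ([left, top, right, bottom] in pixels, round what is visible of it).
The state is a dict: "clock": time; "qpos": joint angles; "qd": joint speeds; "tau": joint torques, N m; "eef_pos": TCP position; "tool_rot": TCP orientation; "force": force on the tool from outside, world axes, zero at the start; "torque": the same for the moment, N m; "width": finger opening in mm.
Only numpy, scipy, OpenCV 4.12 (cv2) and the standard library are available. Lean on these libraries where they do the work, as an engineer would, in place of code of your own. Each camera call takes 0.05 s, during which the arm holds its last target.

TASK

Change the pane in the scribing stage: draw the brass spring arm back until its catch holds it, take out the amber pane and lay it flat in the grey-lined wooden tray, then lay the cobalt-blue pane from the tiled shelf in the stage against the fixed edges. Then free the catch with its red press-pad, so that the arm springs back and holds the blue pane fully home. Never drop the glass, and leave everything else where it is.

Things in the scene. Friction and masses are not known exactly. Their poses are not given: they have to be found in the camera images.
- stage: Fixed grey cast stage, base 172 x 196 x 14 mm, origin at the centre of its underside, x and y along its sides, z up. Raised aluminium bed (top 22 mm above the table) at its +x +y corner; a finger groove 40 mm wide and 8 mm deep crosses it along y under the middle of the pane. Bed, edges and arm are slippery (friction about 0.2): the arm slides home a pane lying up to 8 mm off the edges.
- nest (a point): Where the centre of a pane's underside lies when fully home on the bed, 22 mm above the table; stage axes, the pane's 80 mm side along x. Steel fixed edges 8 mm high stand at y = +30 mm (long edge, with a finger notch 46 mm wide in its middle) and at x = +40 mm (short edge, y from -24 to 40 mm). The arm pushes the pane's corner at x = -40, y = -30 mm towards +x +y with about 3 N.
- clip (a joint): Angle of the brass spring arm about its upright pivot, rad, growing clockwise from above as it is drawn back: 0 inner stop, about 0.10 on a pane fully home, 0.62 on the catch, 0.76 outer stop. Draw it to about 0.70, let go: it rests on the catch. It pulls inwards with 3 to 5 N at the post, up to 13 N as its pin passes the catch's ramp (0.47 to 0.65). Freed, it swings home in about 0.4 s.
- clip_pivot (a point): Point on the upright pivot axis of the spring arm, 26 mm above the table; axes those of the stage. The arm is a curved strip 4 mm thick, from 21 to 31 mm above the table.
- post (a point): Upright brass finger post on the arm, 11 mm diameter, a 13 mm dark ball on top, 91 mm from the pivot axis; this point is on its axis 50 mm above the table (post from 30 mm, ball top at 70 mm). Pinch or push it to draw the arm back on a circle about the pivot. On the catch, the catch's nose (top 44 mm above the table) is 8 mm farther out than the post's surface.
- catch (a joint): Angle of the steel rocker catch, rad: 0 at rest with its tooth down, about 0.4 frees the arm, 0.48 fully pressed. Sprung, about 1 to 2.5 N on the pad.
- catch_pad (a point): Centre of the top of the round red thumb pad (22 mm diameter) on the outer end of the rocker catch, 47 mm above the table at rest; pressing it straight down 12 mm (its stop is at 14 mm) lifts the tooth and frees the arm. The arm never comes under the pad.
- amber_mid (a point): Centre of the amber glass pane, 80 x 60 x 6 mm (x long side, y short side, z thickness), 72 g; it starts clamped fully home in the stage's nest and is not free until the arm is back on its catch.
- cobalt_mid (a point): Centre of the cobalt-blue glass pane, 80 x 60 x 6 mm, 72 g, axes as the amber one; it starts flat on the tiled shelf in one of two places, its underside 30 mm above the table. Either way round will do.
- green_mid (a point): Centre of the green glass pane, 80 x 60 x 6 mm, in the other place on the shelf; to be left alone.
- tray_floor (a point): Centre of the inner floor (6 mm above the table) of the fixed shallow wooden tray with grey lining, 148 x 138 mm inside (x, y), walls 6 mm thick and 14 mm high above the table.
- shelf: Fixed low tiled shelf 310 x 340 mm (x, y), top 30 mm above the table, origin at the centre of its underside. A latched wrought iron gate, 89 mm high above the tiles at its end knobs, stands along x across its -y end, 160 mm from the centre; it stays shut.
- chimney_mid (a point): Centre of the brass lantern chimney, 68 mm diameter, 144 mm tall, standing in one of three places along the far (+x) side of the shelf, the copper feet in the others: a tall obstacle, its top 174 mm above the table; left alone.
- foot_a_mid (a point): Centre of a turned copper lantern foot, 32 mm diameter, 26 mm tall, on the +x side of the shelf; left alone.
- foot_b_mid (a point): Centre of the other copper lantern foot, the same.
- scribe_mid (a point): Middle of the bone-handled scribe, 150 mm long along its x, 14 mm thick, lying on the near side of the shelf; left alone.
- punch_mid (a point): Middle of the round steel dapping punch, 93 mm long along its x, 16 mm thick, lying on the table near the robot; left alone.
- finial_mid (a point): Centre of a brass finial, 44 mm diameter, 46 mm tall, standing on the table beyond the stage or the tray; left alone.
- jar_mid (a point): Centre of a terracotta jar with a wooden lid, 54 mm diameter, 92 mm tall, likewise; left alone.
Not all that is in view belongs to the job. What is shaped like the part that bears cobalt_mid but black or pink is not meant.

How it is judged:
By the outcome, as a careful person would: the job done as asked, in the order asked, and still so for the second after the job is handed in, with the robot touching nothing.
It also fails if it takes over 72 s, if anything falls off the work surface, if the arm or the gripper's body presses on something with over 40 N, if the wrist force passes 120 N, or if a joint passes its speed limit or range.

## Working session

There is one attempt and no reset: what is moved stays moved. The work goes in short steps, Python scripts to look and compute and a tool call to move; the robot and the scene stay as the last step left them, time stands still between calls to the robot, and variables do not carry over. Pictures are saved under pics/ and viewed, and the job is handed in when it is done.

Besides the shell and the picture viewer there is one more tool, called as name(argument=value, ...) on one line, values as JSON. send_rows: Moves the arm, as the interface text tells. Its arguments: {"type":"object","properties":{"rows":{"type":"array"}},"required":["rows"]}

```bash
mkdir -p pics; ls
cat > h.py <<'E'
import numpy as np, cv2
from cell import *
def px2w(p,u,v,z=None):
    K,R,t=p["K"],np.array(p["R"]),np.array(p["t"]).ravel()
    if z is None:
        d=p["z_map"][int(round(v)),int(round(u))]
        c=np.linalg.inv(K)@np.array([u,v,1.0])*d
        return R.T@(c-t)
    r=R.T@(np.linalg.inv(K)@np.array([u,v,1.0])); o=-R.T@t
    return o+r*(z-o[2])/r[2]
def w2px(p,X):
    c=np.array(p["R"])@np.array(X,float)+np.array(p["t"]).ravel(); q=p["K"]@c; return q[:2]/q[2]
E
python3 - <<'E'
from h import *
s=read_state();print({k:np.round(v,3).tolist() for k,v in s.items()}, grip_depth)
for n in ["scene","top"]:
    p=get_image(n);cv2.imwrite(f"pics/{n}0.png",p["image"]);print(n,p["K"],p["R"],p["t"])
p=get_image("wrist");cv2.imwrite("pics/wrist0.png",p["image"]);print(p["K"],p["tool_from_camera"])
E
```

```text
pics
{'clock': 0.0, 'qpos': [1.207, 0.629, 0.038, 1.518, -0.027, 0.996, -0.02], 'qd': [0.002, -0.0, -0.001, 0.0, 0.0, -0.001, -0.0], 'tau': [-0.001, -56.343, 1.226, -19.345, 0.011, 0.01, 0.0], 'eef_pos': [190.586, -620.788, 230.392], 'tool_rot': [-3.14, 0.0, 0.298], 'force': [0.334, -0.016, -0.398], 'torque': [-0.035, -0.029, 0.021], 'width': 85.207} 18.700000000000003
scene [[496.09534615   0.         320.76054174]
 [  0.         496.09534615 246.42850927]
 [  0.           0.           1.        ]] [[ 0.19122752  0.98153639  0.00428401]
 [ 0.50904726 -0.09544137 -0.85543079]
 [-0.83922757  0.16576267 -0.51789943]] [  24.36319374 -185.70176674 1611.49223104]
top [[533.30469633   0.         329.48324628]
 [  0.         533.30469633 233.06073923]
 [  0.           0.           1.        ]] [[ 0.01113762 -0.99993238 -0.0033446 ]
 [-0.99688463 -0.01084236 -0.0781247 ]
 [ 0.07808315  0.00420431 -0.99693798]] [ -99.1980905   519.95256237 1312.96713544]
[[371.64829954   0.         323.77413401]
 [  0.         371.64829954 242.6148001 ]
 [  0.           0.           1.        ]] [[-1.35121728e-03 -9.60739406e-01 -2.77449038e-01  7.12658787e+01]
 [ 9.99998995e-01 -1.17923757e-03 -7.86724373e-04 -1.09086585e+00]
 [ 4.28658777e-04 -2.77449823e-01  9.60740034e-01 -1.42030915e+02]
 [ 0.00000000e+00  0.00000000e+00  0.00000000e+00  1.00000000e+00]]
```

View pics/top0.png

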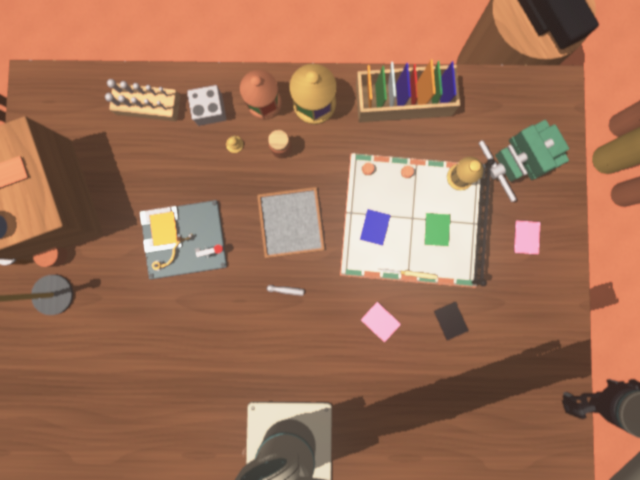

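View pics/scene0.png

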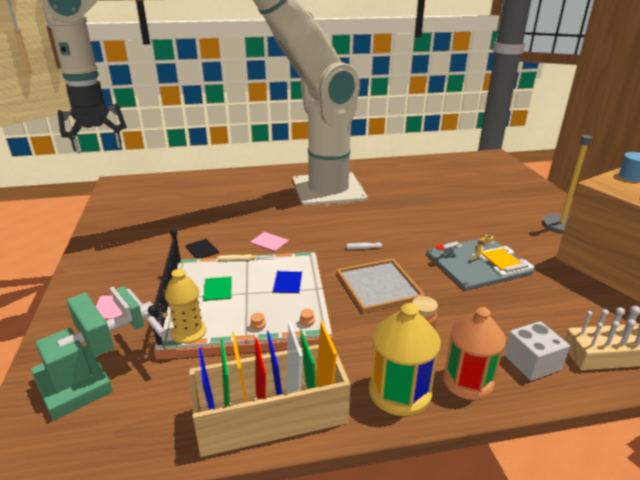

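The top view shows the stage at about (185,240), the tray at (291,222), the shelf at (412,220), the cobalt pane at (375,227), the green pane at (437,229), and pink/black look-alikes at (381,322), (451,321) and (527,237). Next I'll enlarge the crops and take outlines.

Run:
```python
from h import *
p=get_image("top")
I=p["image"]
c=cv2.resize(I[190:290,130:235],None,fx=5.6,fy=5.6,interpolation=cv2.INTER_CUBIC);cv2.imwrite("pics/stage_crop.png",c)
c=cv2.resize(I[145:295,335:495],None,fx=4,fy=4,interpolation=cv2.INTER_CUBIC);cv2.imwrite("pics/shelf_crop.png",c)
for q,z in [("stage",14),("amber_mid",28),("cobalt_mid",36),("green_mid",36),("tray_floor",14),("post",70),("catch_pad",47),("shelf",30),("chimney_mid",None),("jar_mid",None),("finial_mid",None),("clip",None),("catch",None)]:
    r=outline_of(p,q)
    for d in r[:3]:
        m=d["mask"].astype(np.uint8)
        cs,_=cv2.findContours(m,cv2.RETR_EXTERNAL,cv2.CHAIN_APPROX_NONE)
        if not cs: continue
        cc=max(cs,key=cv2.contourArea)
        ctr=[np.round(px2w(p,*d_,z if z else 30),0) for d_ in [np.mean(np.argwhere(m)[:,::-1],axis=0)]][0]
        W=np.array([px2w(p,u,v,z or 30)[:2] for u,v in cc[:,0]]).astype(np.float32)
        print(q,round(d["score"],2),np.round(d["box"]),ctr,[np.round(x,1) for x in cv2.minAreaRect(W)])
```

```text
stage 0.6 [142. 199. 225. 280.] [496. 267.  14.] [array([501.1, 274.9]), array([172.6, 200.9]), np.float64(9.8)]
cobalt_mid 0.84 [515. 220. 538. 255.] [ 514. -579.   36.] [array([ 514.3, -578.4]), array([62.2, 78.4]), np.float64(86.2)]
cobalt_mid 0.81 [364. 304. 401. 343.] [ 304. -220.   36.] [array([ 303.8, -219.8]), array([78.3, 58.5]), np.float64(47.7)]
cobalt_mid 0.66 [433. 304. 468. 341.] [ 308. -391.   36.] [array([ 307.4, -390.9]), array([79.5, 60.6]), np.float64(24.3)]
green_mid 0.59 [426. 214. 451. 251.] [ 531. -359.   36.] [array([ 531.4, -358.7]), array([60.5, 80.1]), np.float64(86.8)]
green_mid 0.47 [268. 287. 306. 298.] [378.  12.  36.] [array([377.7,  13.9]), array([89.1, 15.8]), np.float64(84.0)]
tray_floor 0.75 [255. 192. 327. 262.] [546.   5.  14.] [array([546.3,   4.7]), array([162.9, 152.6]), np.float64(8.3)]
tray_floor 0.53 [268. 286. 306. 298.] [378.  15.  14.] [array([377.7,  16.9]), array([88.8, 16.3]), np.float64(83.6)]
post 0.76 [157. 235. 188. 270.] [464. 288.  70.] [array([467.9, 284.4]), array([ 27.1, 117.4]), np.float64(48.6)]
post 0.48 [140. 200. 226. 28
[... 555 characters left out ...]
5.6)]
jar_mid 0.88 [269. 134. 292. 159.] [742.  33.  30.] [array([743.6,  32.2]), array([66.7, 52.8]), np.float64(1.1)]
jar_mid 0.71 [404. 166. 417. 180.] [ 676. -285.   30.] [array([ 676.6, -285. ]), array([29. , 30.7]), np.float64(63.8)]
jar_mid 0.29 [153. 238. 191. 269.] [467. 299.  30.] [array([469.3, 296.4]), array([ 30.3, 120.6]), np.float64(49.6)]
finial_mid 0.49 [229. 138. 242. 152.] [741. 149.  30.] [array([741.1, 149.1]), array([38.3, 40.5]), np.float64(0.6)]
clip 0.59 [153. 234. 192. 271.] [463. 301.  30.] [array([470.2, 294.6]), array([ 33.2, 124.5]), np.float64(48.8)]
catch 0.75 [195. 243. 222. 254.] [473. 204.  30.] [array([474. , 205.3]), array([18.5, 63. ]), np.float64(11.3)]
```

View pics/stage_crop.png

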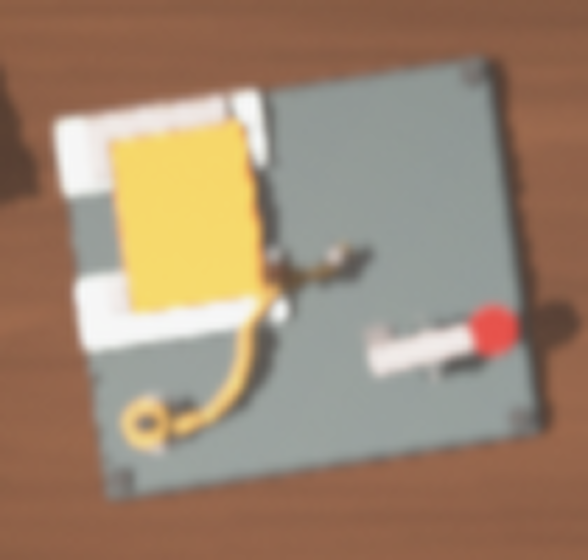

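View pics/shelf_crop.png

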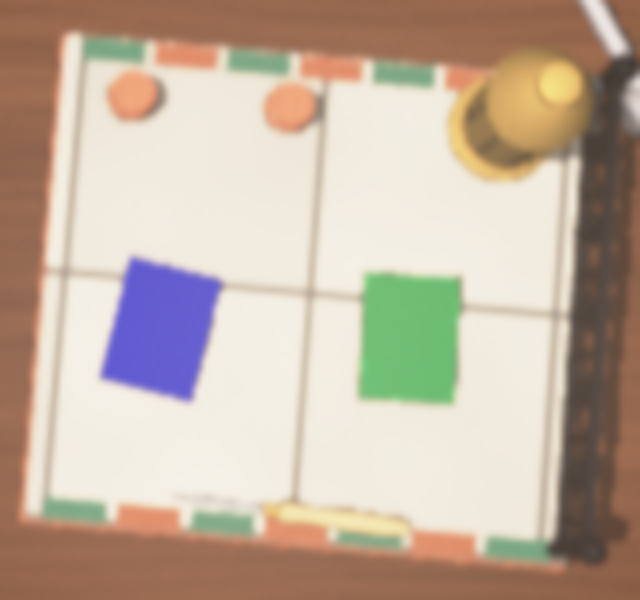

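```bash
cat >> h.py <<'E'
def plan(target,yaw=None,claw=1.0,step=40.0,start=None):
    """print per-row list (tool axes) from the present pose to target [x,y,z] (mm), yaw; tool down"""
    s=read_state() if start is None else start
    p=np.array(s["eef_pos"],float); y0=s["tool_rot"][2]
    dy=0 if yaw is None else (yaw-y0+np.pi)%(2*np.pi)-np.pi
    d=np.array(target,float)-p
    n=int(max(np.ceil(np.linalg.norm(d)/step),np.ceil(abs(dy)/0.12),1))
    rows=[]
    for i in range(n):
        y=y0+dy*i/n; w=d/n
        tx=w[0]*np.cos(y)+w[1]*np.sin(y); ty=w[0]*np.sin(y)-w[1]*np.cos(y); tz=-w[2]
        rows.append([claw]+[round(v/1000,4) for v in (tx,ty,tz)]+[round(-dy/n,3)])
    print("n",n,"pos",p.round(1),"rot",np.round(s["tool_rot"],3),"w",round(s["width"],1),"F",np.round(s["force"],1))
    print("total d",d.round(1),"dyaw",round(dy,3)); print(rows[0]);print(rows[n//2]);print(rows[-1])
    return rows
E
python3 - <<'E'
from h import *
plan([480,-150,320],0.157)
E
```

```text
n 15 pos [ 190.7 -621.4  231.3] rot [ 3.142 -0.     0.298] w 85.7 F [-1.  -0.1 -0.3]
total d [289.3 471.4  88.7] dyaw -0.141
[1.0, np.float64(0.0277), np.float64(-0.0244), np.float64(-0.0059), np.float64(0.009)]
[1.0, np.float64(0.026), np.float64(-0.0261), np.float64(-0.0059), np.float64(0.009)]
[1.0, np.float64(0.0242), np.float64(-0.0278), np.float64(-0.0059), np.float64(0.009)]
```

send_rows(rows=[[1,0.027,-0.025,-0.007,0.009],[1,0.027,-0.025,-0.007,0.009],[1,0.027,-0.025,-0.007,0.009],[1,0.027,-0.025,-0.007,0.009],[1,0.026,-0.026,-0.007,0.009],[1,0.026,-0.026,-0.007,0.009],[1,0.026,-0.026,-0.007,0.009],[1,0.026,-0.026,-0.006,0.009],[1,0.026,-0.026,-0.006,0.009],[1,0.025,-0.027,-0.006,0.009],[1,0.025,-0.027,-0.006,0.009],[1,0.025,-0.027,-0.006,0.009]])

```text
clock: 1.85
eef_pos: [422.3, -237.0, 310.2]
tool_rot: [3.135, 0.003, 0.165]
force: [1.5, -0.6, 0.7]
width: 85.4
```

Run:
```python
from h import *
plan([440,225,310],0.157)
```

```text
n 12 pos [ 422.3 -237.   310.2] rot [3.135e+00 3.000e-03 1.650e-01] w 85.4 F [ 1.5 -0.6  0.7]
total d [ 1.77e+01  4.62e+02 -2.00e-01] dyaw -0.008
[1.0, np.float64(0.0078), np.float64(-0.0377), np.float64(0.0), np.float64(0.001)]
[1.0, np.float64(0.0076), np.float64(-0.0378), np.float64(0.0), np.float64(0.001)]
[1.0, np.float64(0.0075), np.float64(-0.0378), np.float64(0.0), np.float64(0.001)]
```

send_rows(rows=[[1,0.008,-0.039,0,0],[1,0.008,-0.039,0,0],[1,0.008,-0.039,0,0],[1,0.008,-0.039,0,0],[1,0.008,-0.039,0,0],[1,0.008,-0.039,0,0],[1,0.008,-0.039,0,0],[1,0.008,-0.039,0,0],[1,0.008,-0.039,0,0],[1,0.008,-0.039,0,0],[1,0.008,-0.037,0,0],[1,0,0,0,0]])

```text
clock: 2.85
eef_pos: [441.9, 227.7, 312.3]
tool_rot: [3.137, -0.016, 0.175]
force: [-0.7, 0.7, 1.2]
width: 85.9
```

```bash
cat >> h.py <<'E'
from scipy.spatial.transform import Rotation as Ro
def tool_T(s):
    T=np.eye(4);T[:3,:3]=Ro.from_euler("xyz",s["tool_rot"]).as_matrix();T[:3,3]=s["eef_pos"];return T
def wray(p,u,v):
    K=p["K"];a=np.array([u-K[0,2],v-K[1,2]]);r=np.hypot(*a);th=r/K[0,0]
    d=np.array([*(a/max(r,1e-9)*np.sin(th)),np.cos(th)]);return d
def wpx(p,s,u,v,z=None):
    T=tool_T(s)@p["tool_from_camera"];d=wray(p,u,v)
    if z is None:
        c=d/d[2]*p["z_map"][int(round(v)),int(round(u))];return (T@np.append(c,1))[:3]
    w=T[:3,:3]@d;return T[:3,3]+w*(z-T[2,3])/w[2]
def proj(p,s,X):
    T=np.linalg.inv(tool_T(s)@p["tool_from_camera"]);c=(T@np.append(X,1.0))[:3]
    th=np.arctan2(np.hypot(*c[:2]),c[2]);k=p["K"][0,0]*th/np.hypot(*c[:2])
    return c[0]*k+p["K"][0,2],c[1]*k+p["K"][1,2]
E
python3 - <<'E'
from h import *
s=read_state();p=get_image("wrist");cv2.imwrite("pics/w1.png",p["image"]);print(s["eef_pos"],s["tool_rot"])
t=get_image("top");cv2.imwrite("pics/t1.png",t["image"])
E
```

```text
[441.94064852 227.67397304 312.30790826] [ 3.13659888 -0.01610664  0.17487999]
```

View pics/w1.png

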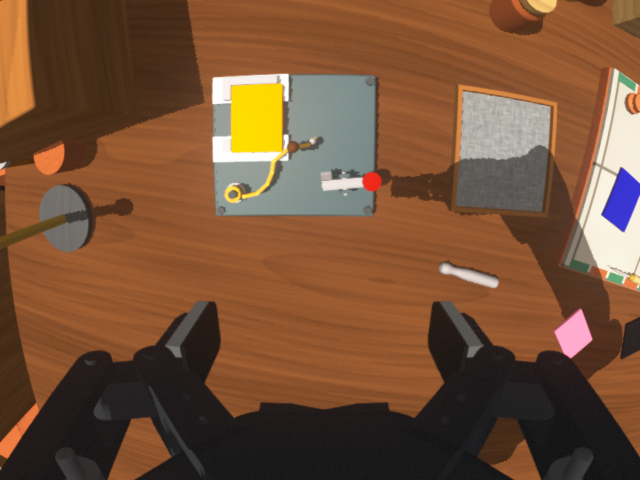

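The wrist view shows the amber pane at (257,118), the pivot at (234,194), the dark post ball at about (292,147), the catch nose at (326,180) and the red pad at (372,181). I'll enlarge it and measure.

Run:
```python
from h import *
s=read_state();p=get_image("wrist");I=p["image"]
c=cv2.resize(I[65:225,205:390],None,fx=4.2,fy=3.7*4.2/3.7*1.0,interpolation=cv2.INTER_CUBIC)[:600];cv2.imwrite("pics/w1c.png",c)
hsv=cv2.cvtColor(I,cv2.COLOR_BGR2HSV);sub=np.zeros(I.shape[:2],bool);sub[60:225,200:395]=1
def rect(mask,z,nm):
    m=(mask&sub).astype(np.uint8);n,l,st,_=cv2.connectedComponentsWithStats(m);k=1+np.argmax(st[1:,4]);m=(l==k)
    cs,_=cv2.findContours(m.astype(np.uint8),cv2.RETR_EXTERNAL,cv2.CHAIN_APPROX_NONE)
    W=np.array([wpx(p,s,u,v,z)[:2] for u,v in cs[0][:,0]]).astype(np.float32)
    print(nm,m.sum(),[np.round(x,2) for x in cv2.minAreaRect(W)],cv2.minEnclosingCircle(W))
print(hsv[118,257],hsv[181,372],I[118,257])
rect((abs(hsv[...,0].astype(int)-25)<4)&(hsv[...,1]>230)&(hsv[...,2]>200),28,"amber")
rect(((hsv[...,0]<5)|(hsv[...,0]>175))&(hsv[...,1]>200)&(hsv[...,2]>130),47,"pad")
g=np.zeros(I.shape[:2],bool)
g=(hsv[...,0]>85)&(hsv[...,0]<115)&(hsv[...,1]>30)
rect(g,14,"stagebase")
print("pivot",wpx(p,s,234,194,31),"ball",wpx(p,s,292.5,147,63),"depths",wpx(p,s,257,118),wpx(p,s,372,181),wpx(p,s,292,147),wpx(p,s,340,100),wpx(p,s,500,150))
```

```text
[ 26 255 254] [  2 225 220] [  0 218 254]
amber 3278 [array([528.13, 321.48]), array([77.83, 58.51]), np.float64(9.65)] ((528.157470703125, 321.5867614746094), 48.05160140991211)
pad 263 [array([479.  , 180.17]), array([18.94, 20.03]), np.float64(10.16)] ((478.7906188964844, 180.16285705566406), 10.315638542175293)
stagebase 4 [array([511.75, 194.  ]), array([3.35, 0.84]), np.float64(55.03)] ((511.4087219238281, 194.23715209960938), 1.673289179801941)
pivot [437.15864951 324.22729801  31.        ] ball [501.62710011 262.29974703  63.        ] depths [528.24433258 310.60014568  27.25011095] [478.95325201 171.09680161  46.89197134] [500.44557601 266.44462938  12.47266828] [564.5634145  220.24158069  16.69168765] [549.78397887   4.87039837   5.83567743]
```

View pics/w1c.png

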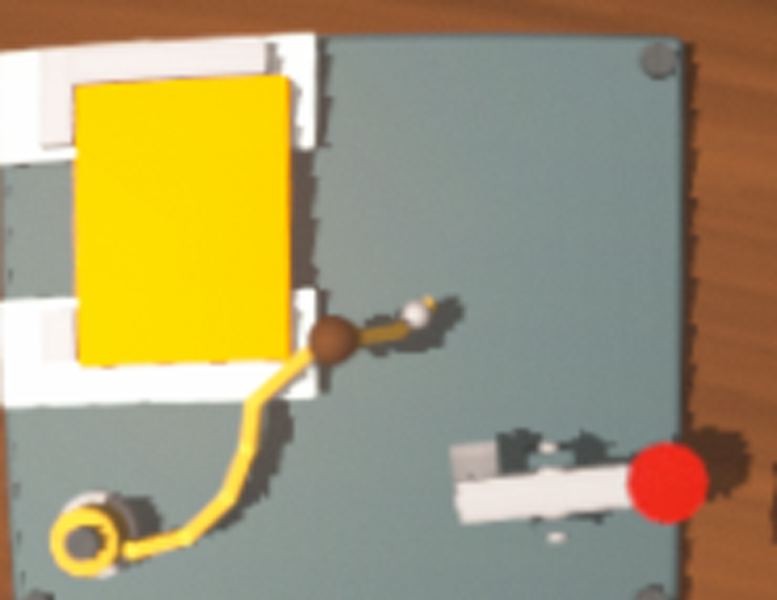

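Run:
```python
from h import *
s=read_state();p=get_image("wrist");I=p["image"];print(s["eef_pos"],s["tool_rot"],s["qd"])
cv2.imwrite("pics/w2c.png",cv2.resize(I[65:225,205:390],None,fx=3.7,fy=3.7,interpolation=cv2.INTER_CUBIC))
hsv=cv2.cvtColor(I,cv2.COLOR_BGR2HSV);sub=np.zeros(I.shape[:2],bool);sub[60:225,195:395]=1
def rect(mask,z,nm):
    m=(mask&sub).astype(np.uint8);n,l,st,_=cv2.connectedComponentsWithStats(m);k=1+np.argmax(st[1:,4]);m=(l==k)
    cs,_=cv2.findContours(m.astype(np.uint8),cv2.RETR_EXTERNAL,cv2.CHAIN_APPROX_NONE)
    W=np.array([wpx(p,s,u,v,z)[:2] for u,v in cs[0][:,0]]).astype(np.float32)
    c=np.argwhere(m)[:,::-1].mean(0)
    print(nm,c,m.sum(),[np.round(x,2) for x in cv2.minAreaRect(W)],wpx(p,s,*c))
    return c
rect((abs(hsv[...,0].astype(int)-25)<4)&(hsv[...,1]>230)&(hsv[...,2]>200),28,"amber")
rect(((hsv[...,0]<5)|(hsv[...,0]>175))&(hsv[...,1]>200)&(hsv[...,2]>130),47,"pad")
# ball: brown dark 
b=(I[...,2]>80)&(I[...,2]<150)&(I[...,1]<75)&(I[...,0]<60); sub[:]=0; sub[130:160,270:305]=1
rect(b,63,"ball")
m=(abs(hsv[...,0].astype(int)-25)<6)&(hsv[...,1]>180); sub[:]=0; sub[180:210,210:235]=1
c=rect(m,31,"ring")
t=get_image("top");h=cv2.cvtColor(t["image"],cv2.COLOR_BGR2HSV)
for d in outline_of(t,"cobalt_mid")+outline_of(t,"amber_mid"):
  print(d["score"],d["box"])
```

```text
[442.71757774 218.28832334 311.77042211] [ 3.12951174 -0.01346739  0.16534375] [ 0.03283765 -0.01084014  0.02607475  0.01580381  0.00271275  0.00116107
  0.001504  ]
amber [245.62230979 117.25977569] 3299 [array([528.28, 321.75]), array([78.18, 58.03]), np.float64(8.99)] [528.08132442 321.01734073  27.83227024]
pad [361.48106061 179.22727273] 264 [array([478.69, 180.32]), array([18.94, 18.91]), np.float64(10.09)] [479.06322903 180.53002087  47.74660438]
ball [284.65217391 145.91304348] 23 [array([502.21, 268.31]), array([9.56, 3.96]), np.float64(2.48)] [502.08391968 267.6917477   66.11672192]
ring [227.        193.7173913] 46 [array([436.5 , 331.23]), array([10.09, 16.34]), np.float64(87.54)] [437.72502167 329.22485285  35.14795811]
0.94 [432.3, 303.0, 466.1, 337.8]
0.89 [359.4, 207.5, 391.1, 243.3]
0.58 [363.2, 302.9, 400.7, 340.9]
0.56 [516.7, 221.3, 539.7, 255.7]
0.58 [149.8, 213.3, 176.1, 243.2]
```

View pics/w2c.png

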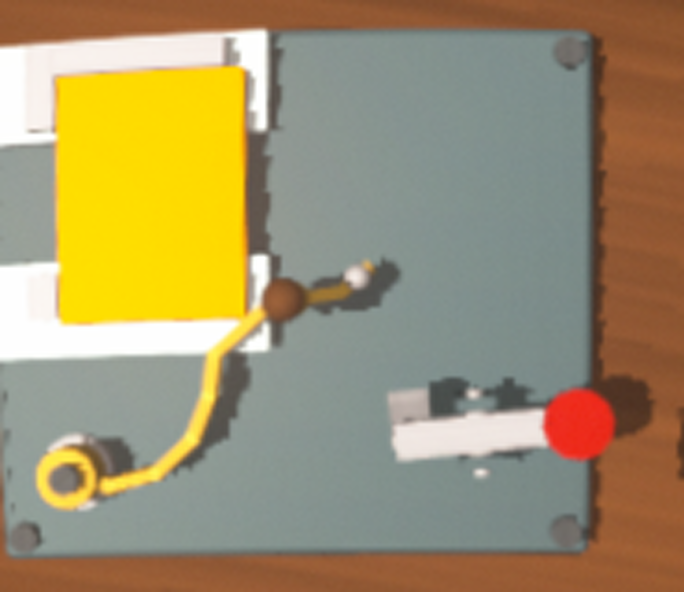

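Run:
```python
from h import *
s=read_state();p=get_image("wrist");print(s["eef_pos"],s["tool_rot"])
I=p["image"]; c=cv2.resize(I[125:210,210:320],None,fx=7,fy=7,interpolation=cv2.INTER_CUBIC);cv2.imwrite("pics/w3c.png",c)
g=cv2.cvtColor(I,cv2.COLOR_BGR2GRAY)
hsv=cv2.cvtColor(I,cv2.COLOR_BGR2HSV)
for u,v in [(281.2,145.8),(280,145),]: print(wpx(p,s,u,v,63))
for u,v in [(223.1,193.9)]: print(wpx(p,s,u,v,31))
```

```text
[443.25042017 216.63501288 311.98332442] [ 3.12946624 -0.01390273  0.16130073]
[502.45579029 269.72653126  63.        ]
[503.11692239 271.10465188  63.        ]
[437.21294535 333.31252615  31.        ]
```

View pics/w3c.png

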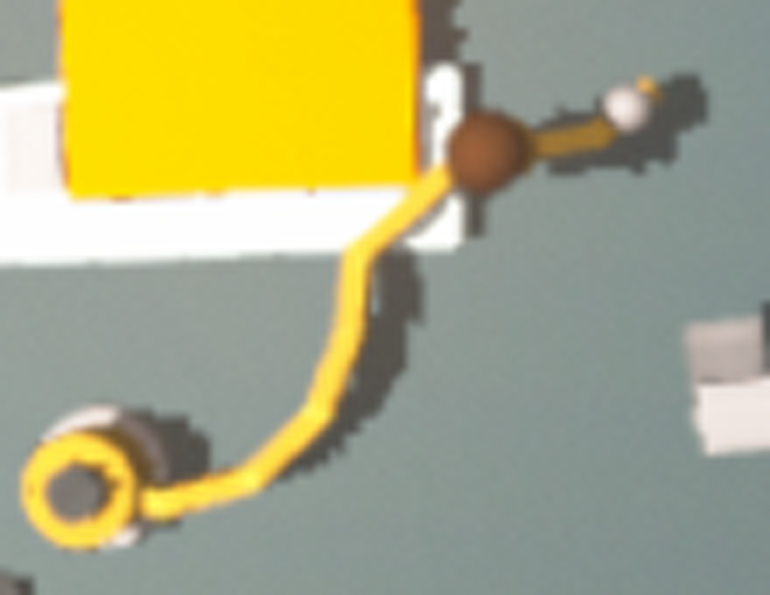

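Run:
```python
from h import *
plan([501.5,271.5,120],0.79,step=38)
```

```text
n 6 pos [443.2 216.9 312. ] rot [ 3.13  -0.014  0.161] w 85.4 F [-0.1  0.8 -0.2]
total d [  58.3   54.6 -192. ] dyaw 0.629
[1.0, np.float64(0.011), np.float64(-0.0074), np.float64(0.032), np.float64(-0.105)]
[1.0, np.float64(0.0128), np.float64(-0.0036), np.float64(0.032), np.float64(-0.105)]
[1.0, np.float64(0.0133), np.float64(-0.0009), np.float64(0.032), np.float64(-0.105)]
```

send_rows(rows=[[1,0.011,-0.007,0.03,-0.105],[1,0.012,-0.006,0.03,-0.105],[1,0.0125,-0.005,0.03,-0.105],[1,0.013,-0.0035,0.03,-0.105],[1,0.013,-0.002,0.03,-0.105],[1,0.013,-0.001,0.03,-0.105],[1,0,0,0,0],[1,0,0,0,0]])

```text
clock: 3.92
eef_pos: [513.9, 263.6, 129.4]
tool_rot: [3.118, -0.012, 0.804]
force: [-0.4, -0.8, 0.1]
width: 85.5
```

Run:
```python
from h import *
plan([501.5,271.5,70],0.785,step=25)
s=read_state();p=get_image("wrist");cv2.imwrite("pics/w4.png",p["image"]);print(s["eef_pos"],s["tool_rot"])
print(proj(p,s,[501.5,271.5,63]),proj(p,s,[436.4,335,31]))
```

```text
n 3 pos [513.9 263.6 129.4] rot [ 3.118 -0.012  0.804] w 85.5 F [-0.4 -0.8  0.1]
total d [-12.4   7.9 -59.4] dyaw -0.019
[1.0, np.float64(-0.001), np.float64(-0.0048), np.float64(0.0198), np.float64(0.006)]
[1.0, np.float64(-0.001), np.float64(-0.0048), np.float64(0.0198), np.float64(0.006)]
[1.0, np.float64(-0.001), np.float64(-0.0048), np.float64(0.0198), np.float64(0.006)]
[513.94467704 263.61925702 129.35163162] [ 3.11821733 -0.0122904   0.80435153]
(np.float64(298.2614847422902), np.float64(267.53511746764354)) (np.float64(173.36589535034048), np.float64(251.7591812448587))
```

View pics/w4.png

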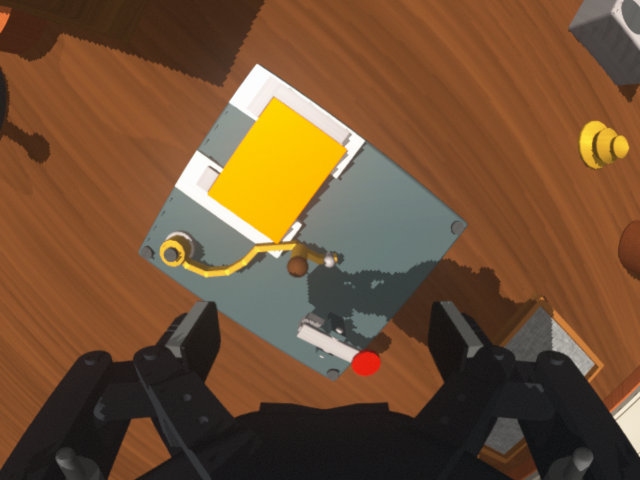

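send_rows(rows=[[1,-0.001,-0.005,0.02,0.006],[1,-0.001,-0.005,0.02,0.006],[1,-0.001,-0.004,0.02,0.006],[1,0,0,0.012,0],[1,0,0,0,0],[1,0,0,0,0]])

```text
clock: 4.47
eef_pos: [509.5, 268.9, 68.4]
tool_rot: [3.11, -0.029, 0.768]
force: [0.1, -0.8, 0.0]
width: 85.2
```

Run:
```python
from h import *
plan([501.5,271.5,49],0.785,step=25)
```

```text
n 1 pos [509.5 268.9  68.4] rot [ 3.11  -0.029  0.768] w 85.2 F [ 0.1 -0.8  0. ]
total d [ -8.    2.6 -19.4] dyaw 0.017
[1.0, np.float64(-0.004), np.float64(-0.0075), np.float64(0.0194), np.float64(-0.017)]
[1.0, np.float64(-0.004), np.float64(-0.0075), np.float64(0.0194), np.float64(-0.017)]
[1.0, np.float64(-0.004), np.float64(-0.0075), np.float64(0.0194), np.float64(-0.017)]
```

send_rows(rows=[[1,-0.004,-0.0075,0.018,-0.017],[1,0,0,0,0],[1,0,0,0,0]])

```text
clock: 4.72
eef_pos: [506.1, 272.0, 56.5]
tool_rot: [3.105, -0.038, 0.78]
force: [1.6, 0.3, -0.6]
width: 85.4
```

Run:
```python
from h import *
for r in [[3.142,0,.298],[3.135,.003,.165],[3.137,-.016,.175],[3.1295,-.0139,.161],[3.118,-.012,.804],[3.11,-.029,.768],read_state()["tool_rot"]]:
    R=Ro.from_euler("xyz",r).as_matrix();print(np.round(R[:,2],4))
plan([501.5,271.5,49],0.785,step=25)
```

```text
[-1.e-04  4.e-04 -1.e+00]
[-0.0019 -0.007  -1.    ]
[ 0.0166 -0.0017 -0.9999]
[ 0.0157 -0.0097 -0.9998]
[ 0.0253 -0.0077 -0.9996]
[ 0.0428 -0.0026 -0.9991]
[ 0.0528  0.0011 -0.9986]
n 1 pos [506.1 272.   56.5] rot [ 3.105 -0.038  0.78 ] w 85.4 F [ 1.6  0.3 -0.6]
total d [-4.6 -0.5 -7.5] dyaw 0.005
[1.0, np.float64(-0.0036), np.float64(-0.0029), np.float64(0.0075), np.float64(-0.005)]
[1.0, np.float64(-0.0036), np.float64(-0.0029), np.float64(0.0075), np.float64(-0.005)]
[1.0, np.float64(-0.0036), np.float64(-0.0029), np.float64(0.0075), np.float64(-0.005)]
```

send_rows(rows=[[1,-0.0036,-0.003,0.0075,-0.005]])

```text
clock: 4.8
eef_pos: [504.3, 272.3, 51.4]
tool_rot: [3.103, -0.044, 0.784]
force: [0.8, -0.1, -0.4]
width: 85.5
```

```bash
cat >> h.py <<'E'
def settle(n=4):
    for i in range(n):
        p=get_image("wrist"); s=read_state()
        print(s["eef_pos"].round(1) if hasattr(s["eef_pos"],"round") else np.round(s["eef_pos"],1), "z",np.round(tool_T(s)[:3,2],4),"yaw",round(s["tool_rot"][2],4),"w",round(s["width"],1),"F",np.round(s["force"],1),"t",s["clock"])
    return p,s
E
python3 - <<'E'
from h import *
p,s=settle(5)
plan([501.5,271.5,49],0.785,step=25)
E
```

```text
[502.  271.6  49.5] z [ 0.0543  0.0019 -0.9985] yaw 0.785 w 85.2 F [-1.5 -0.2 -1. ] t 4.85
[501.6 271.3  49.3] z [ 0.053   0.001  -0.9986] yaw 0.7852 w 85.6 F [-0.6  0.  -1. ] t 4.9
[501.8 271.4  49.2] z [ 0.0531  0.001  -0.9986] yaw 0.7852 w 85.2 F [-0.1 -0.3  0.6] t 4.95
[502.  271.5  49.2] z [ 0.0533  0.0012 -0.9986] yaw 0.7853 w 85.4 F [-0.1 -0.2  0.3] t 5.0
[502.1 271.5  49.2] z [ 0.0533  0.0013 -0.9986] yaw 0.7852 w 85.2 F [-0.2 -0.   0. ] t 5.05
n 1 pos [502.1 271.5  49.2] rot [ 3.105 -0.039  0.785] w 85.2 F [-0.2 -0.   0. ]
total d [-0.6 -0.  -0.2] dyaw -0.0
[1.0, np.float64(-0.0005), np.float64(-0.0004), np.float64(0.0002), np.float64(0.0)]
[1.0, np.float64(-0.0005), np.float64(-0.0004), np.float64(0.0002), np.float64(0.0)]
[1.0, np.float64(-0.0005), np.float64(-0.0004), np.float64(0.0002), np.float64(0.0)]
```

send_rows(rows=[[-1,0,0,0,0],[-1,0,0,0,0],[-1,0,0,0,0],[-1,0,0,0,0],[-1,0,0,0,0],[-1,0,0,0,0],[-1,0,0,0,0],[-1,0,0,0,0]])

```text
clock: 5.72
eef_pos: [502.7, 271.9, 49.8]
tool_rot: [3.105, -0.04, 0.784]
force: [-0.6, -0.9, 0.0]
width: 9.7
```

Run:
```python
from h import *
p,s=settle(2)
cv2.imwrite("pics/w5.png",p["image"][150:400,150:500])
```

```text
[502.7 271.9  49.8] z [ 0.0539  0.002  -0.9985] yaw 0.7842 w 9.1 F [-0.1  0.5  1.4] t 5.7667
[502.7 271.9  49.8] z [ 0.0539  0.002  -0.9985] yaw 0.7842 w 8.8 F [-1.3 -0.5  1.8] t 5.8167
```

View pics/w5.png

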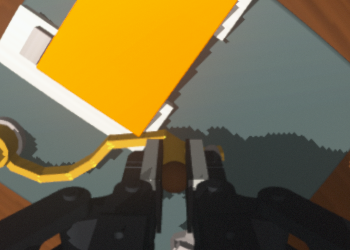

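send_rows(rows=[[-1,-0.0045,-0.0001,0,0.05],[-1,-0.0045,-0.0001,0,0.05],[-1,-0.0045,-0.0001,0,0.05],[-1,-0.0045,-0.0001,0,0.05],[-1,-0.0045,-0.0001,0,0.05],[-1,-0.0045,-0.0001,0,0.05]])

```text
clock: 6.32
eef_pos: [485.4, 257.3, 49.7]
tool_rot: [3.119, -0.059, 0.476]
force: [1.0, -0.4, 1.6]
width: 9.1
```

```bash
cat >> h.py <<'E'
def arc(s,P=(436.4,335)):
    d=np.array(s["eef_pos"][:2])-P; print("r",np.hypot(*d).round(1),"clip~",round(0.10-0.774-np.arctan2(d[1],d[0]),3),"yaw-based",round(0.10+0.785-s["tool_rot"][2],3))
E
python3 - <<'E'
from h import *
p,s=settle(2);arc(s)
E
```

```text
[484.6 256.8  49.7] z [ 0.0617  0.0059 -0.9981] yaw 0.4733 w 8.9 F [0.7 0.  2.6] t 6.3667
[485.1 257.1  49.8] z [ 0.0622  0.0061 -0.998 ] yaw 0.4777 w 9.4 F [ 1.1 -1.3  2.2] t 6.4167
r 91.8 clip~ 0.338 yaw-based 0.407
```

send_rows(rows=[[-1,-0.0055,-0.0002,0,0.04],[-1,-0.0055,-0.0002,0,0.04],[-1,-0.0055,-0.0002,0,0.04],[-1,-0.0055,-0.0002,0,0.045],[-1,-0.0055,-0.0002,0,0.045]])

```text
clock: 6.83
eef_pos: [470.8, 249.8, 50.0]
tool_rot: [3.134, -0.082, 0.267]
force: [9.4, -0.4, -6.0]
width: 9.2
```

Run:
```python
from h import *
p,s=settle(2);arc(s)
cv2.imwrite("pics/w6.png",p["image"][100:420,150:530])
```

```text
[470.3 249.5  49.9] z [ 0.0806  0.0137 -0.9966] yaw 0.2643 w 9.3 F [ 4.9 -0.6 -3.3] t 6.8833
[470.  249.4  49.8] z [ 0.0795  0.0129 -0.9968] yaw 0.2673 w 9.1 F [ 4.7 -0.1 -1. ] t 6.9333
r 92.0 clip~ 0.523 yaw-based 0.618
```

View pics/w6.png

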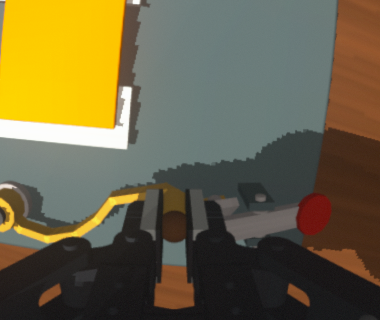

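send_rows(rows=[[-1,-0.006,-0.0003,0,0.025],[-1,-0.006,-0.0003,0,0.025],[-1,-0.006,-0.0003,0,0.025]])

```text
clock: 7.18
eef_pos: [461.1, 246.4, 49.7]
tool_rot: [3.14, -0.094, 0.191]
force: [4.3, -1.2, 4.1]
width: 9.1
```

Run:
```python
from h import *
p,s=settle(2);arc(s)
```

```text
[459.9 246.   49.7] z [ 0.0914  0.016  -0.9957] yaw 0.1899 w 9.1 F [ 2.7 -1.4  4.8] t 7.2333
[460.1 246.1  49.7] z [ 0.0913  0.0159 -0.9957] yaw 0.1922 w 9.0 F [ 4.1 -2.5  4. ] t 7.2833
r 92.0 clip~ 0.636 yaw-based 0.693
```

send_rows(rows=[[-1,-0.006,-0.0003,0,0.02]])

```text
clock: 7.37
eef_pos: [457.0, 245.4, 49.8]
tool_rot: [-3.141, -0.097, 0.172]
force: [5.4, -1.6, 2.3]
width: 9.0
```

Run:
```python
from h import *
p,s=settle(3);arc(s)
cv2.imwrite("pics/w7.png",p["image"][100:420,150:530])
```

```text
[455.6 245.1  49.7] z [ 0.0939  0.0164 -0.9955] yaw 0.1703 w 9.3 F [ 5.  -2.5  5.8] t 7.4167
[455.8 245.1  49.8] z [ 0.0938  0.0164 -0.9955] yaw 0.172 w 9.5 F [ 5.5 -1.6  4.3] t 7.4667
[456.  245.2  49.7] z [ 0.0937  0.0164 -0.9955] yaw 0.1725 w 8.8 F [ 4.9 -2.1  4.2] t 7.5167
r 91.9 clip~ 0.682 yaw-based 0.712
```

View pics/w7.png

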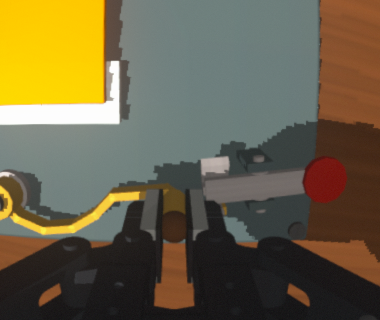

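send_rows(rows=[[-0.4,0,0,0,0],[-0.4,0,0,0,0],[-0.4,0,0,0,0],[-0.4,0,0,0,0]])

```text
clock: 7.85
eef_pos: [453.8, 246.1, 48.8]
tool_rot: [-3.141, -0.09, 0.178]
force: [0.2, -0.5, -0.4]
width: 25.6
```

Run:
```python
from h import *
p,s=settle(2);arc(s)
cv2.imwrite("pics/w8.png",p["image"][100:420,150:530])
```

```text
[453.8 246.1  48.7] z [ 0.0887  0.0161 -0.9959] yaw 0.1778 w 25.7 F [ 0.6  0.9 -0.9] t 7.9
[453.9 246.   48.8] z [ 0.0891  0.0162 -0.9959] yaw 0.1775 w 25.5 F [ 0.4 -0.1  0.2] t 7.95
r 90.7 clip~ 0.702 yaw-based 0.707
```

View pics/w8.png

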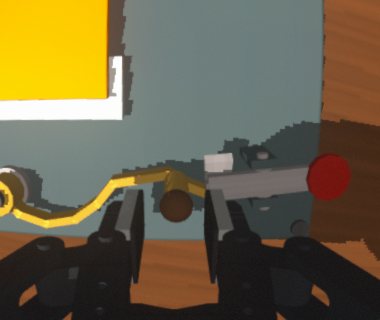

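```bash
cat >> h.py <<'E'
def plan(target,yaw=None,claw=1.0,step=40.0):
    s=read_state(); p=np.array(s["eef_pos"],float); R0=tool_T(s)[:3,:3]; y0=s["tool_rot"][2]
    dy=0 if yaw is None else (yaw-y0+np.pi)%(2*np.pi)-np.pi
    d=np.array(target,float)-p
    n=int(max(np.ceil(np.linalg.norm(d)/step),np.ceil(abs(dy)/0.12),1)); rows=[]
    print("n",n,"pos",p.round(1),"z",R0[:,2].round(4),"yaw",round(y0,3),"w",round(s["width"],1),"F",np.round(s["force"],1),"d",d.round(1),"dyaw",round(dy,3))
    for i in range(n):
        R=R0@Ro.from_euler("z",-dy*i/n).as_matrix(); l=R.T@(d/n)
        rows.append([claw]+[float(round(v/1000,4)) for v in l]+[float(round(-dy/n,3))])
    for i in sorted({0,n//2,n-1}): print(i,rows[i])
E
python3 - <<'E'
from h import *
plan([454,246,150],0.16,step=20,claw=-0.4)
E
```

```text
n 6 pos [453.9 246.   48.8] z [ 0.0891  0.0162 -0.9959] yaw 0.178 w 25.5 F [ 0.4 -0.1  0.2] d [ 1.000e-01 -0.000e+00  1.012e+02] dyaw -0.018
0 [-0.4, 0.0015, 0.0, -0.0168, 0.003]
3 [-0.4, 0.0015, -0.0, -0.0168, 0.003]
5 [-0.4, 0.0015, -0.0, -0.0168, 0.003]
```

send_rows(rows=[[-0.4,0.0015,0,-0.017,0],[-0.4,0.0015,0,-0.017,0],[-0.4,0.0015,0,-0.017,0],[-0.4,0.0015,0,-0.017,0],[-0.4,0.0015,0,-0.017,0],[-0.4,0.0015,0,-0.017,0]])

```text
clock: 8.45
eef_pos: [448.3, 244.7, 150.0]
tool_rot: [3.137, -0.077, 0.182]
force: [0.0, -0.4, -0.7]
width: 25.9
```

Run:
```python
from h import *
p,s=settle(3)
plan([490,300,220],0.16,step=40,claw=1)
cv2.imwrite("pics/w9.png",p["image"])
```

```text
[450.  245.9 153. ] z [ 0.0806  0.0122 -0.9967] yaw 0.182 w 25.5 F [1.5 0.7 3. ] t 8.5
[450.1 245.9 151.7] z [ 0.0808  0.0125 -0.9967] yaw 0.1817 w 25.7 F [ 0.7  1.  -0.8] t 8.55
[449.4 245.3 150.3] z [ 0.0789  0.0111 -0.9968] yaw 0.1816 w 26.0 F [ 0.7  0.  -0.6] t 8.6
n 3 pos [449.4 245.3 150.3] z [ 0.0789  0.0111 -0.9968] yaw 0.182 w 26.0 F [ 0.7  0.  -0.6] d [40.6 54.7 69.7] dyaw -0.022
0 [1, 0.0184, -0.0154, -0.0219, 0.007]
1 [1, 0.0183, -0.0156, -0.0219, 0.007]
2 [1, 0.0182, -0.0157, -0.0219, 0.007]
```

View pics/w9.png

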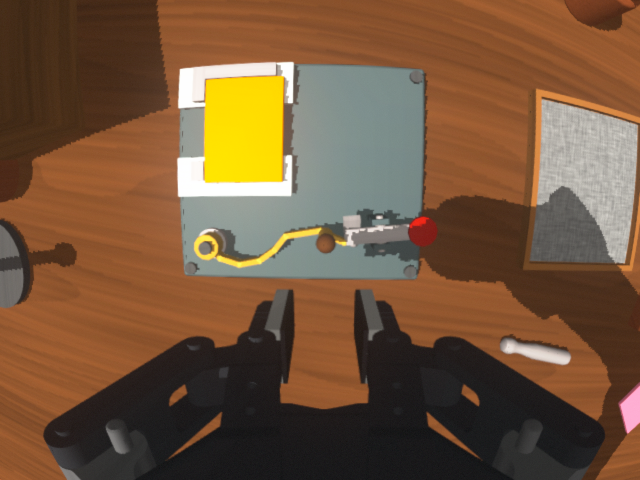

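send_rows(rows=[[1,0.007,-0.004,-0.004,0],[1,0.007,-0.004,-0.004,0],[1,0.007,-0.004,-0.004,0],[1,0.007,-0.004,-0.004,0],[1,0.007,-0.004,-0.004,0],[1,0.007,-0.004,-0.004,0],[1,0.007,-0.004,-0.004,0],[1,0.007,-0.004,-0.004,0],[1,0.007,-0.004,-0.004,0],[1,0.007,-0.004,-0.004,0]])

```text
clock: 9.43
eef_pos: [510.3, 301.6, 191.3]
tool_rot: [3.134, -0.067, 0.184]
force: [0.4, 0.6, -0.2]
width: 85.5
```

Run:
```python
from h import *
p,s=settle(3)
```

```text
[512.2 303.5 192.3] z [ 0.0702  0.0079 -0.9975] yaw 0.1844 w 85.3 F [2.5 2.1 1. ] t 9.4833
[511.2 302.6 191.8] z [ 0.0693  0.0071 -0.9976] yaw 0.1843 w 85.5 F [-0.2 -0.7  0.1] t 9.5333
[510.1 301.5 191.2] z [ 0.0678  0.0056 -0.9977] yaw 0.1842 w 85.4 F [-0.2 -0.8  0. ] t 9.5833
```

send_rows(rows=[[1,0,0,-0.035,0],[1,0,0,0,0],[1,0,0,-0.035,0],[1,0,0,0,0]])

```text
clock: 9.92
eef_pos: [503.0, 299.5, 259.1]
tool_rot: [3.131, -0.059, 0.185]
force: [0.7, 1.8, 1.2]
width: 85.3
```

Run:
```python
from h import *
p,s=settle(3); print(np.round(s["qpos"],3))
```

```text
[501.  297.7 255.4] z [ 0.0538 -0.0041 -0.9985] yaw 0.1845 w 85.5 F [ 0.3  0.  -0.9] t 9.9667
[500.2 296.9 253.9] z [ 0.0513 -0.0059 -0.9987] yaw 0.1844 w 85.4 F [ 0.   0.3 -0.4] t 10.0167
[499.9 296.6 253.1] z [ 0.0502 -0.0067 -0.9987] yaw 0.1844 w 85.1 F [-0.8 -0.1 -1. ] t 10.0667
[-0.504  0.488 -0.151  1.724  0.135  0.903 -2.105]
```

send_rows(rows=[[1,0.002,0,0.04,0]])

```text
clock: 10.15
eef_pos: [507.5, 299.7, 218.8]
tool_rot: [3.131, -0.061, 0.184]
force: [2.1, 0.7, 1.2]
width: 85.4
```

Run:
```python
from h import *
p,s=settle(4)
```

```text
[502.4 295.2 207.2] z [ 0.0457 -0.0098 -0.9989] yaw 0.1844 w 85.2 F [-0.9 -1.9 -5.9] t 10.2
[500.9 294.1 208.1] z [ 0.0417 -0.0128 -0.999 ] yaw 0.1842 w 85.3 F [-0.6 -1.1  0.3] t 10.25
[501.8 295.  210.3] z [ 0.0441 -0.011  -0.999 ] yaw 0.1844 w 85.4 F [ 0.1 -0.9  0.3] t 10.3
[502.9 296.  212.1] z [ 0.0472 -0.0087 -0.9988] yaw 0.1844 w 85.3 F [0.2 0.6 0.8] t 10.35
```

send_rows(rows=[[1,0,0.004,-0.04,0],[1,0,0,0,0],[1,0,0.004,-0.04,0],[1,0,0,0,0]])

```text
clock: 10.68
eef_pos: [501.1, 290.3, 292.4]
tool_rot: [3.126, -0.047, 0.185]
force: [1.4, 0.8, 1.6]
width: 85.4
```

Run:
```python
from h import *
p,s=settle(4)
```

```text
[499.3 289.4 289.1] z [ 0.0439 -0.0096 -0.999 ] yaw 0.1857 w 85.2 F [-0.9 -0.5 -0.1] t 10.7333
[498.2 288.8 287.1] z [ 0.0409 -0.0115 -0.9991] yaw 0.1859 w 84.9 F [-0.6 -0.1 -0. ] t 10.7833
[497.6 288.4 285.9] z [ 0.0389 -0.0129 -0.9992] yaw 0.186 w 85.2 F [-0.3  0.  -0.9] t 10.8333
[497.2 288.1 285. ] z [ 0.0375 -0.0138 -0.9992] yaw 0.1861 w 85.5 F [ 0.4  0.8 -0.1] t 10.8833
```

```bash
cat >> h.py <<'E'
def tips(p,s):
    K=p["K"];v,u=np.mgrid[180:480:2,100:560:2];u=u.ravel();v=v.ravel();z=p["z_map"][v,u]
    a=np.stack([u-K[0,2],v-K[1,2]],1);r=np.hypot(*a.T);th=r/K[0,0];tn=np.tan(th)/np.maximum(r,1e-6)
    c=np.stack([a[:,0]*tn*z,a[:,1]*tn*z,z,np.ones_like(z)],0)
    q=(p["tool_from_camera"]@c)[:3].T
    ok=(z>0)&(abs(q[:,0])<20)&(abs(q[:,1])<62)&(q[:,2]>-45)&(q[:,2]<25)
    return q[ok]
E
python3 - <<'E'
from h import *
p,s=settle(1)
q=tips(p,s)
for sg in (1,-1):
    f=q[q[:,1]*sg>0]; 
    if len(f): print(sg,len(f),"tip z pct",np.percentile(f[:,2],[90,97,99.5]).round(1),"y range",f[:,1].min().round(1),f[:,1].max().round(1),"x",f[:,0].min().round(1),f[:,0].max().round(1))
plan([526,320.5,250],0.163,claw=0.6)
E
```

```text
[497.  288.  284.4] z [ 0.0366 -0.0144 -0.9992] yaw 0.1862 w 85.6 F [ 0.4 -0.5 -0.2] t 10.9333
1 617 tip z pct [-18.5 -15.  -13. ] y range 40.6 55.4 x -11.0 12.2
-1 611 tip z pct [-18.8 -15.4 -13. ] y range -57.6 -43.1 x -10.9 12.3
n 2 pos [497.  288.  284.4] z [ 0.0366 -0.0144 -0.9992] yaw 0.186 w 85.6 F [ 0.4 -0.5 -0.2] d [ 29.   32.5 -34.4] dyaw -0.023
0 [0.6, 0.0167, -0.0137, 0.0175, 0.012]
1 [0.6, 0.0165, -0.0139, 0.0175, 0.012]
```

send_rows(rows=[[0.65,0.017,-0.014,0.018,0.012],[0.65,0.017,-0.014,0.018,0.012]])

```text
clock: 11.1
eef_pos: [527.3, 319.4, 251.9]
tool_rot: [3.121, -0.038, 0.159]
force: [-0.2, 0.1, -0.0]
width: 70.3
```

Run:
```python
from h import *
p,s=settle(4)
q=tips(p,s)
for sg in (1,-1):
    f=q[q[:,1]*sg>0]; 
    if len(f): print(sg,len(f),"tip z pct",np.percentile(f[:,2],[90,97,99.5]).round(1),"y range",f[:,1].min().round(1),f[:,1].max().round(1),"x",f[:,0].min().round(1),f[:,0].max().round(1))
plan([528.2,321.6,200],0.163,claw=0.65)
cv2.imwrite("pics/w10.png",p["image"])
```

```text
[528.4 322.1 247.9] z [ 0.0384 -0.0136 -0.9992] yaw 0.1601 w 70.0 F [ 3.1  3.1 -0.7] t 11.15
[526.8 320.6 248.5] z [ 0.0361 -0.0156 -0.9992] yaw 0.1614 w 70.8 F [-0.9 -1.6 -0.8] t 11.2
[526.3 319.5 249.7] z [ 0.0362 -0.0162 -0.9992] yaw 0.1612 w 70.8 F [ 1.3 -0.5  0. ] t 11.25
[526.3 319.  250.6] z [ 0.0372 -0.0161 -0.9992] yaw 0.1607 w 70.4 F [-0.7 -0.4  0.3] t 11.3
1 670 tip z pct [-14.2 -10.2  -7.9] y range 33.4 47.9 x -10.5 12.2
-1 661 tip z pct [-14.2 -10.6  -9.1] y range -50.6 -36.0 x -10.5 12.3
n 2 pos [526.3 319.  250.6] z [ 0.0372 -0.0161 -0.9992] yaw 0.161 w 70.4 F [-0.7 -0.4  0.3] d [  1.9   2.6 -50.6] dyaw 0.002
0 [0.65, 0.0003, -0.0017, 0.0253, -0.001]
1 [0.65, 0.0003, -0.0017, 0.0253, -0.001]
```

View pics/w10.png

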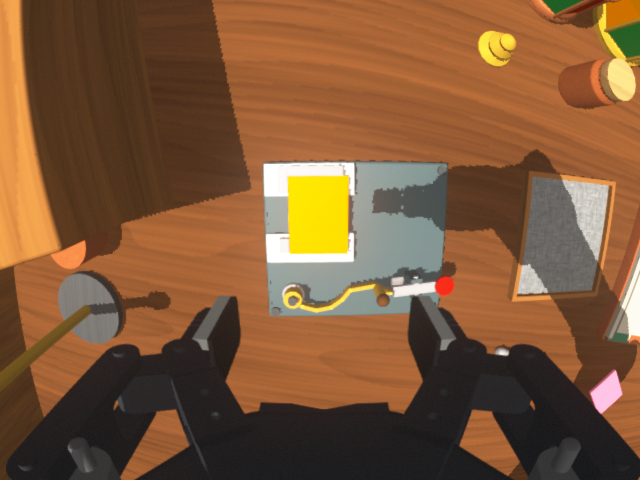

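```bash
cat >> h.py <<'E'
def pane(p,s,lo,hi,z,roi,wrist=True):
    h=cv2.cvtColor(p["image"],cv2.COLOR_BGR2HSV); m=cv2.inRange(h,np.array(lo),np.array(hi)); k=np.zeros_like(m); a,b,c,d=roi; k[b:d,a:c]=255; m&=k
    n,l,st,_=cv2.connectedComponentsWithStats(m); m=(l==1+np.argmax(st[1:,4])).astype(np.uint8)
    cs,_=cv2.findContours(m,cv2.RETR_EXTERNAL,cv2.CHAIN_APPROX_NONE); c=max(cs,key=cv2.contourArea)
    f=(lambda u,v:wpx(p,s,u,v,z)) if wrist else (lambda u,v:px2w(p,u,v,z))
    W=np.array([f(u,v)[:2] for u,v in c[:,0]],np.float32); r=cv2.minAreaRect(W); B=cv2.boxPoints(r)
    e=[B[1]-B[0],B[2]-B[1]]; L=max(e,key=np.linalg.norm); yaw=np.arctan(L[1]/L[0])
    print("pane c",np.round(r[0],1),"size",np.round(r[1],1),"long yaw",round(float(yaw),3),"px",m.sum())
    return np.array(r[0]),yaw
AM=([22,180,150],[30,255,255])
E
python3 - <<'E'
from h import *
s=read_state();p=get_image("wrist")
pane(p,s,*AM,28,(270,160,370,270))
plan([528.2,321.6,200],0.163,claw=0.65)
E
```

```text
pane c [528.2 322.1] size [77.8 59.4] long yaw 0.159 px 4500
n 2 pos [526.5 318.7 251.4] z [ 0.0383 -0.0155 -0.9991] yaw 0.16 w 70.7 F [-0.1 -0.7  0.8] d [  1.7   2.9 -51.4] dyaw 0.003
0 [0.65, 0.0002, -0.0018, 0.0257, -0.001]
1 [0.65, 0.0002, -0.0018, 0.0257, -0.001]
```

send_rows(rows=[[0.65,0.002,-0.003,0.04,-0.002]])

```text
clock: 11.43
eef_pos: [533.8, 323.8, 218.8]
tool_rot: [3.126, -0.049, 0.161]
force: [2.8, 1.1, 0.0]
width: 70.6
```

Run:
```python
from h import *
p,s=settle(3)
```

```text
[528.4 320.3 206.9] z [ 0.0355 -0.0175 -0.9992] yaw 0.1623 w 70.4 F [-1.4 -1.7 -5.1] t 11.4833
[526.8 319.  207.9] z [ 0.0314 -0.0205 -0.9993] yaw 0.1624 w 70.4 F [-2.2 -1.3 -0.7] t 11.5333
[527.8 319.7 210.1] z [ 0.0339 -0.0189 -0.9992] yaw 0.1621 w 70.4 F [-0.5 -0.4  0.6] t 11.5833
```

send_rows(rows=[[0.65,0.001,0,0.04,0]])

```text
clock: 11.67
eef_pos: [534.9, 322.8, 178.2]
tool_rot: [3.125, -0.045, 0.162]
force: [2.3, 1.3, 0.0]
width: 70.5
```

Run:
```python
from h import *
p,s=settle(3)
```

```text
[529.4 317.9 166.7] z [ 0.0319 -0.0205 -0.9993] yaw 0.1618 w 70.4 F [-1.  -1.9 -5.7] t 11.7167
[528.1 316.8 167.9] z [ 0.0286 -0.0232 -0.9993] yaw 0.1616 w 70.2 F [-2.8 -1.9 -0.8] t 11.7667
[529.3 318.  170.2] z [ 0.0315 -0.0209 -0.9993] yaw 0.1617 w 70.3 F [-0.9 -0.7  0.9] t 11.8167
```

send_rows(rows=[[0.65,0.001,0,0.04,0]])

```text
clock: 11.9
eef_pos: [537.1, 321.7, 139.1]
tool_rot: [3.124, -0.044, 0.162]
force: [2.1, 2.0, 0.9]
width: 70.5
```

Run:
```python
from h import *
p,s=settle(3)
plan([528.2,321.8,60],0.163,claw=0.65)
```

```text
[531.8 317.  128. ] z [ 0.0314 -0.0211 -0.9993] yaw 0.1614 w 70.2 F [-1.3 -1.8 -5.1] t 11.95
[530.3 315.9 129.1] z [ 0.028  -0.0239 -0.9993] yaw 0.1614 w 70.7 F [-1.3 -0.5 -1. ] t 12.0
[531.3 316.9 131.1] z [ 0.0305 -0.0219 -0.9993] yaw 0.1614 w 70.4 F [-0.2 -0.   0.2] t 12.05
n 2 pos [531.3 316.9 131.1] z [ 0.0305 -0.0219 -0.9993] yaw 0.161 w 70.4 F [-0.2 -0.   0.2] d [ -3.1   4.9 -71.1] dyaw 0.002
0 [0.65, -0.0021, -0.0036, 0.0354, -0.001]
1 [0.65, -0.0021, -0.0036, 0.0354, -0.001]
```

send_rows(rows=[[0.65,-0.002,-0.004,0.036,0]])

```text
clock: 12.13
eef_pos: [536.1, 323.0, 103.6]
tool_rot: [3.121, -0.042, 0.16]
force: [1.9, 2.1, 0.5]
width: 70.3
```

Run:
```python
from h import *
p,s=settle(4)
plan([528.2,321.8,60],0.163,claw=0.65)
```

```text
[530.  320.8  94. ] z [ 0.0315 -0.0204 -0.9993] yaw 0.1615 w 71.0 F [-1.7 -0.9 -4.9] t 12.1833
[528.5 319.6  94.8] z [ 0.028  -0.0232 -0.9993] yaw 0.1621 w 70.4 F [-1.1 -0.5 -0.4] t 12.2333
[529.5 319.9  96.4] z [ 0.03   -0.0222 -0.9993] yaw 0.162 w 70.7 F [0.8 0.6 0.8] t 12.2833
[530.5 320.4  97.4] z [ 0.0323 -0.0208 -0.9993] yaw 0.1617 w 70.6 F [-0.4  0.1  1.1] t 12.3333
n 1 pos [530.5 320.4  97.4] z [ 0.0323 -0.0208 -0.9993] yaw 0.162 w 70.6 F [-0.4  0.1  1.1] d [ -2.3   1.4 -37.4] dyaw 0.001
0 [0.65, -0.0031, -0.0027, 0.0373, -0.001]
```

send_rows(rows=[[0.65,-0.003,-0.003,0.036,0]])

```text
clock: 12.42
eef_pos: [534.8, 325.5, 69.6]
tool_rot: [3.122, -0.044, 0.16]
force: [2.3, 1.5, 0.1]
width: 70.3
```

Run:
```python
from h import *
p,s=settle(5)
pane(p,s,*AM,28,(150,60,500,330))
cv2.imwrite("pics/w11.png",p["image"])
plan([528.2,321.8,30],0.163,claw=0.65)
```

```text
[528.7 323.   60.3] z [ 0.0337 -0.0193 -0.9992] yaw 0.1618 w 70.4 F [-1.3  0.1 -4.2] t 12.4667
[527.  321.8  60.9] z [ 0.0298 -0.0223 -0.9993] yaw 0.1623 w 70.2 F [-0.4 -0.9 -0.3] t 12.5167
[527.9 322.   62.2] z [ 0.0313 -0.0216 -0.9993] yaw 0.1622 w 70.1 F [ 0.1 -0.6 -0. ] t 12.5667
[528.9 322.4  63.1] z [ 0.0334 -0.0203 -0.9992] yaw 0.1618 w 70.3 F [-0.2 -0.1 -0.1] t 12.6167
[529.4 322.7  63.6] z [ 0.0347 -0.0193 -0.9992] yaw 0.1616 w 70.3 F [-0.   0.1  0.6] t 12.6667
pane c [534.3 323.6] size [66.5 59.1] long yaw 0.161 px 13821
n 1 pos [529.4 322.7  63.6] z [ 0.0347 -0.0193 -0.9992] yaw 0.162 w 70.3 F [-0.   0.1  0.6] d [ -1.2  -0.9 -33.6] dyaw 0.001
0 [0.65, -0.0024, -0.0001, 0.0335, -0.001]
```

View pics/w11.png

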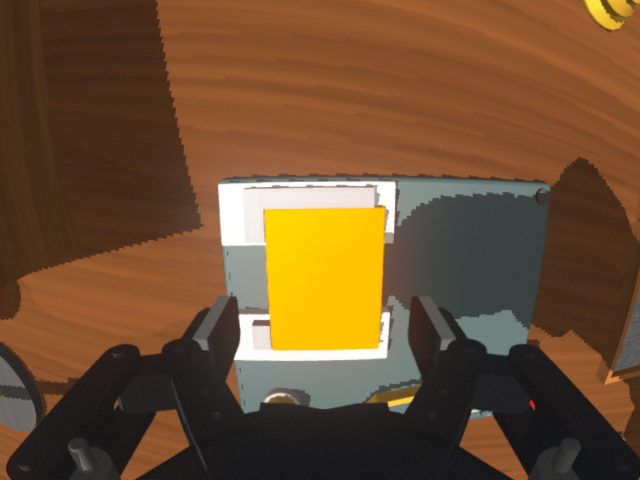

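send_rows(rows=[[0.65,-0.002,0,0.025,0]])

```text
clock: 12.75
eef_pos: [532.8, 324.7, 44.5]
tool_rot: [3.122, -0.042, 0.161]
force: [0.4, 0.7, -0.1]
width: 70.6
```

Run:
```python
from h import *
p,s=settle(5)
plan([528.2,322.3,17],0.162,claw=0.65)
```

```text
[529.1 322.2  38.3] z [ 0.0364 -0.0183 -0.9992] yaw 0.1612 w 70.4 F [-0.5  0.2 -2.6] t 12.8
[527.9 321.2  38.6] z [ 0.0335 -0.0206 -0.9992] yaw 0.1614 w 70.4 F [ 0.4 -0.   0.3] t 12.85
[528.3 321.5  39.3] z [ 0.0342 -0.02   -0.9992] yaw 0.1614 w 70.6 F [-0.3  0.1  0.2] t 12.9
[528.8 322.   39.8] z [ 0.0354 -0.0192 -0.9992] yaw 0.1614 w 70.5 F [ 0.  -0.6 -0.3] t 12.95
[529.1 322.3  40.1] z [ 0.0361 -0.0185 -0.9992] yaw 0.1614 w 70.3 F [0.1 0.1 0.7] t 13.0
n 1 pos [529.1 322.3  40.1] z [ 0.0361 -0.0185 -0.9992] yaw 0.161 w 70.3 F [0.1 0.1 0.7] d [ -0.9   0.  -23.1] dyaw 0.001
0 [0.65, -0.0016, -0.0007, 0.023, -0.001]
```

send_rows(rows=[[0.65,-0.001,-0.0005,0.014,0]])

```text
clock: 13.08
eef_pos: [531.1, 323.8, 29.2]
tool_rot: [3.12, -0.039, 0.161]
force: [-1.1, 1.4, -0.1]
width: 70.3
```

Run:
```python
from h import *
p,s=settle(4)
plan([528.2,322.3,17],0.162,claw=0.65)
```

```text
[528.9 322.7  25.4] z [ 0.037  -0.0177 -0.9992] yaw 0.1613 w 70.5 F [-0.3  0.1 -1.4] t 13.1333
[528.  322.   25.3] z [ 0.035  -0.0193 -0.9992] yaw 0.1615 w 70.4 F [-1.2 -0.2 -0.6] t 13.1833
[528.  322.   25.5] z [ 0.035  -0.0194 -0.9992] yaw 0.1615 w 70.9 F [-0.6  0.3  0.4] t 13.2333
[528.3 322.2  25.8] z [ 0.0354 -0.019  -0.9992] yaw 0.1615 w 70.2 F [ 0.2 -0.4 -0.3] t 13.2833
n 1 pos [528.3 322.2  25.8] z [ 0.0354 -0.019  -0.9992] yaw 0.161 w 70.2 F [ 0.2 -0.4 -0.3] d [-0.1  0.1 -8.8] dyaw 0.001
0 [0.65, -0.0003, -0.0003, 0.0088, -0.001]
```

send_rows(rows=[[0.65,-0.001,-0.0005,0.0095,0]])

```text
clock: 13.37
eef_pos: [529.0, 323.1, 17.6]
tool_rot: [3.119, -0.035, 0.161]
force: [-0.1, 0.2, -0.3]
width: 70.3
```

Run:
```python
from h import *
p,s=settle(4)
plan([528.2,322.3,17],0.162,claw=0.65)
```

```text
[527.1 322.2  14.9] z [ 0.0347 -0.0193 -0.9992] yaw 0.1616 w 70.3 F [-0.7  1.4 -1.9] t 13.4167
[526.6 321.9  14.9] z [ 0.0335 -0.0203 -0.9992] yaw 0.1617 w 70.5 F [-0.3 -0.3  0.1] t 13.4667
[526.8 321.9  15.4] z [ 0.034  -0.0201 -0.9992] yaw 0.1617 w 70.6 F [ 0.2 -0.5  0.2] t 13.5167
[527.1 322.1  15.7] z [ 0.0346 -0.0196 -0.9992] yaw 0.1616 w 70.9 F [-0.   0.8  0.1] t 13.5667
n 1 pos [527.1 322.1  15.7] z [ 0.0346 -0.0196 -0.9992] yaw 0.162 w 70.9 F [-0.   0.8  0.1] d [1.1 0.2 1.3] dyaw 0.0
0 [0.65, 0.0011, 0.0, -0.0012, -0.0]
```

send_rows(rows=[[-1,0.001,0,-0.0008,0]])

```text
clock: 13.65
eef_pos: [527.8, 321.0, 16.5]
tool_rot: [3.114, -0.03, 0.162]
force: [0.6, -16.5, 12.9]
width: 59.9
```

Run:
```python
from h import *
p,s=settle(8)
cv2.imwrite("pics/w12.png",p["image"])
```

```text
[527.9 320.7  17.2] z [ 0.0334 -0.0225 -0.9992] yaw 0.1613 w 58.0 F [-0.5 -4.   1.8] t 13.7
[527.9 320.7  17.2] z [ 0.0336 -0.0224 -0.9992] yaw 0.1614 w 58.0 F [-1.3 -3.1  4.9] t 13.75
[527.9 320.7  17.2] z [ 0.0337 -0.0222 -0.9992] yaw 0.1614 w 58.0 F [-1.9 -2.5  5. ] t 13.8
[527.9 320.7  17.2] z [ 0.0337 -0.0222 -0.9992] yaw 0.1614 w 57.7 F [-2.  -3.2  5.3] t 13.85
[527.9 320.7  17.2] z [ 0.0337 -0.0222 -0.9992] yaw 0.1615 w 57.5 F [-2.2 -2.1  4.6] t 13.9
[527.9 320.7  17.2] z [ 0.0337 -0.0222 -0.9992] yaw 0.1615 w 57.8 F [-1.8 -3.4  4.5] t 13.95
[527.9 320.7  17.2] z [ 0.0337 -0.0221 -0.9992] yaw 0.1614 w 57.9 F [-2.  -3.   4.8] t 14.0
[527.9 320.7  17.2] z [ 0.0338 -0.0221 -0.9992] yaw 0.1613 w 57.9 F [-1.3 -2.3  5.1] t 14.05
```

View pics/w12.png

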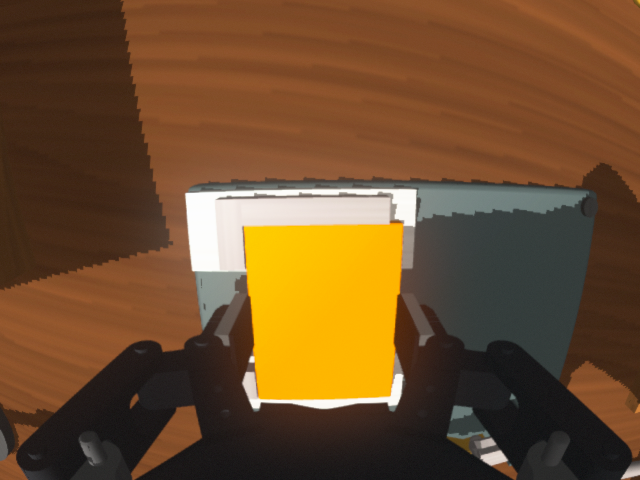

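send_rows(rows=[[-1,0,0,-0.01,0]])

```text
clock: 14.13
eef_pos: [526.5, 319.7, 26.1]
tool_rot: [3.112, -0.027, 0.161]
force: [-0.3, -1.6, -1.5]
width: 57.8
```

Run:
```python
from h import *
p,s=settle(3)
```

```text
[528.1 320.9  29. ] z [ 0.0348 -0.0219 -0.9992] yaw 0.1611 w 57.5 F [0.4 0.  1. ] t 14.1833
[528.7 321.6  28.9] z [ 0.0361 -0.0204 -0.9991] yaw 0.1611 w 57.8 F [ 0.2  0.4 -1.3] t 14.2333
[528.5 321.7  28.3] z [ 0.0358 -0.0204 -0.9992] yaw 0.1613 w 58.0 F [-0.1  0.9 -0.2] t 14.2833
```

send_rows(rows=[[-1,0,0,-0.025,0]])

```text
clock: 14.37
eef_pos: [525.0, 320.5, 49.8]
tool_rot: [3.113, -0.025, 0.161]
force: [-0.0, -0.6, -0.8]
width: 57.8
```

Run:
```python
from h import *
p,s=settle(4)
cv2.imwrite("pics/w13.png",p["image"])
plan([546,4,110],0.145,claw=-1,step=35)
t=get_image("top");cv2.imwrite("pics/t13.png",cv2.resize(t["image"][150:300,120:350],None,fx=3.4,fy=3.4))
# tray
for d in outline_of(t,"tray_floor")[:1]:
    m=d["mask"].astype(np.uint8);cs,_=cv2.findContours(m,cv2.RETR_EXTERNAL,cv2.CHAIN_APPROX_NONE);c=max(cs,key=cv2.contourArea)
    W=np.array([px2w(t,u,v,14)[:2] for u,v in c[:,0]],np.float32);print(cv2.minAreaRect(W))
```

```text
[528.5 323.3  56.7] z [ 0.0381 -0.0184 -0.9991] yaw 0.1615 w 57.3 F [0.6 0.6 2.3] t 14.4167
[529.5 324.1  56.2] z [ 0.0404 -0.0165 -0.999 ] yaw 0.1614 w 57.5 F [ 0.1  0.4 -0.3] t 14.4667
[528.9 323.6  55. ] z [ 0.0391 -0.0176 -0.9991] yaw 0.1614 w 58.1 F [ 0.3  0.3 -0.9] t 14.5167
[528.  322.8  53.9] z [ 0.0372 -0.0191 -0.9991] yaw 0.1615 w 58.0 F [ 0.   0.6 -1.2] t 14.5667
n 10 pos [528.  322.8  53.9] z [ 0.0372 -0.0191 -0.9991] yaw 0.161 w 58.0 F [ 0.   0.6 -1.2] d [  18.  -318.8   56.1] dyaw -0.016
0 [-1, -0.0032, 0.0319, -0.0049, 0.002]
5 [-1, -0.0029, 0.0319, -0.0049, 0.002]
9 [-1, -0.0027, 0.0319, -0.0049, 0.002]
((547.5928955078125, 5.2576751708984375), (162.56271362304688, 150.7176513671875), 8.305747032165527)
```

View pics/w13.png

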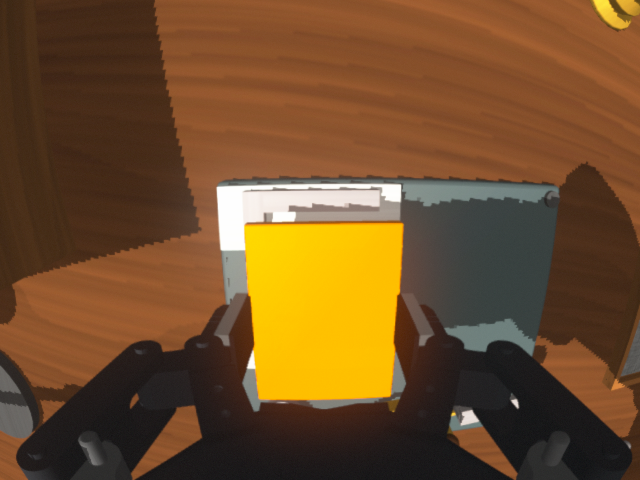

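View pics/t13.png

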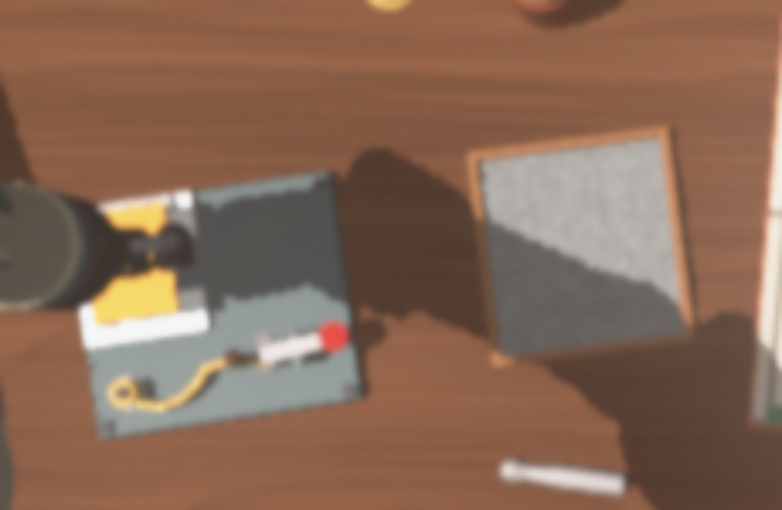

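send_rows(rows=[[-1,0,0.005,-0.03,0],[-1,-0.003,0.03,-0.02,0.002],[-1,-0.003,0.034,-0.002,0.002],[-1,-0.003,0.034,0,0.002],[-1,-0.003,0.034,0,0.002],[-1,-0.003,0.034,0,0.002],[-1,-0.003,0.034,0,0.002],[-1,-0.003,0.034,0,0.002],[-1,-0.003,0.034,0,0.002],[-1,-0.003,0.025,0,0.002],[-1,-0.003,0.012,0,0]])

```text
clock: 15.58
eef_pos: [539.1, 5.4, 103.3]
tool_rot: [3.118, -0.018, 0.156]
force: [0.2, -0.3, -0.7]
width: 57.6
```

Run:
```python
from h import *
p,s=settle(4)
cv2.imwrite("pics/w14.png",p["image"])
plan([546.5,4.5,110],0.145,claw=-1,step=35)
```

```text
[538.2   2.6 103. ] z [ 0.0198 -0.0223 -0.9996] yaw 0.1524 w 57.7 F [-0.5 -1.7 -0.4] t 15.6333
[538.5   5.6 103.1] z [ 0.0203 -0.0203 -0.9996] yaw 0.1541 w 57.6 F [0.2 0.6 0.4] t 15.6833
[538.9   8.7 103.3] z [ 0.0214 -0.0182 -0.9996] yaw 0.1574 w 57.6 F [ 0.7  0.4 -0.5] t 15.7333
[539.2  10.7 103.5] z [ 0.0222 -0.017  -0.9996] yaw 0.1601 w 57.7 F [-0.9  0.3 -0.4] t 15.7833
n 1 pos [539.2  10.7 103.5] z [ 0.0222 -0.017  -0.9996] yaw 0.16 w 57.7 F [-0.9  0.3 -0.4] d [ 7.3 -6.2  6.5] dyaw -0.015
0 [-1, 0.0063, 0.0074, -0.0062, 0.015]
```

View pics/w14.png

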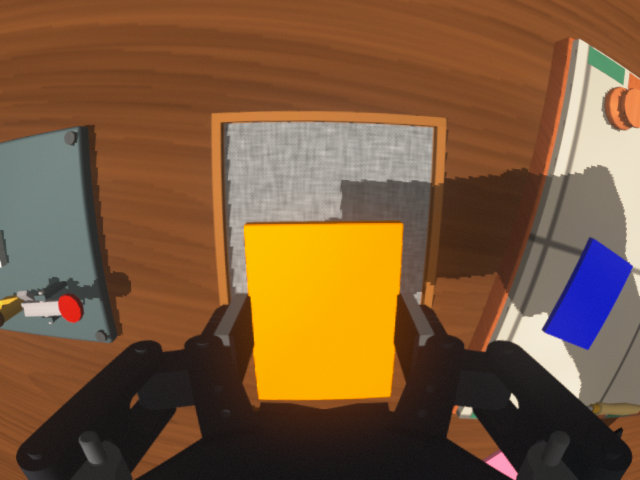

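send_rows(rows=[[-1,0.006,0.007,0.02,0.015],[-1,0.001,0,0.03,0],[-1,0.001,0,0.022,0]])

```text
clock: 16.03
eef_pos: [554.9, 10.9, 34.2]
tool_rot: [3.125, -0.032, 0.152]
force: [-0.9, -0.4, -1.4]
width: 57.9
```

Run:
```python
from h import *
p,s=settle(4)
plan([546.5,4.5,12],0.145,claw=-1,step=35)
```

```text
[553.4  11.2  30.7] z [ 0.0291 -0.0116 -0.9995] yaw 0.1525 w 57.6 F [ 0.7  1.2 -3.1] t 16.0833
[552.8  10.8  32.4] z [ 0.028  -0.0123 -0.9995] yaw 0.1526 w 57.5 F [ 0.1  0.4 -0.6] t 16.1333
[553.6  10.6  34.1] z [ 0.0299 -0.0125 -0.9995] yaw 0.1523 w 58.0 F [ 0.2 -0.1 -0.4] t 16.1833
[554.4  10.2  35.3] z [ 0.0322 -0.0126 -0.9994] yaw 0.1516 w 57.8 F [ 0.3 -0.2  0.7] t 16.2333
n 1 pos [554.4  10.2  35.3] z [ 0.0322 -0.0126 -0.9994] yaw 0.152 w 57.8 F [ 0.3 -0.2  0.7] d [ -7.9  -5.7 -23.3] dyaw -0.007
0 [-1, -0.0094, 0.004, 0.0231, 0.007]
```

send_rows(rows=[[-1,-0.008,0.004,0.02,0.007]])

```text
clock: 16.32
eef_pos: [552.7, 7.2, 18.8]
tool_rot: [3.125, -0.04, 0.147]
force: [1.1, 0.5, -0.8]
width: 57.6
```

Run:
```python
from h import *
p,s=settle(5)
plan([546.5,4.5,4],0.145,claw=-1,step=35)
```

```text
[546.7   5.1  14.2] z [ 0.0313 -0.0124 -0.9994] yaw 0.1452 w 57.7 F [-1.7 -0.9 -3.5] t 16.3667
[545.9   4.7  14.8] z [ 0.0289 -0.0132 -0.9995] yaw 0.1451 w 57.5 F [-0.5 -0.3 -1.2] t 16.4167
[547.    5.   15.7] z [ 0.0308 -0.0129 -0.9994] yaw 0.1452 w 57.6 F [0.7 0.3 0.3] t 16.4667
[548.1   5.2  16.2] z [ 0.0329 -0.0124 -0.9994] yaw 0.1452 w 57.4 F [ 0.7 -0.3 -0.1] t 16.5167
[548.7   5.3  16.5] z [ 0.0342 -0.0122 -0.9993] yaw 0.1451 w 57.8 F [-0.4  0.  -0.9] t 16.5667
n 1 pos [548.7   5.3  16.5] z [ 0.0342 -0.0122 -0.9993] yaw 0.145 w 57.8 F [-0.4  0.  -0.9] d [ -2.2  -0.8 -12.5] dyaw -0.0
0 [-1, -0.0027, 0.0002, 0.0124, 0.0]
```

send_rows(rows=[[-1,-0.002,0,0.01,0]])

```text
clock: 16.65
eef_pos: [549.7, 5.4, 8.7]
tool_rot: [3.125, -0.038, 0.145]
force: [0.8, 0.4, -0.7]
width: 57.6
```

Run:
```python
from h import *
p,s=settle(4)
```

```text
[547.8   5.2   6.4] z [ 0.036  -0.0116 -0.9993] yaw 0.1454 w 58.0 F [ 0.2 -0.5 -1.9] t 16.7
[547.    5.    6.3] z [ 0.034  -0.0121 -0.9993] yaw 0.1454 w 57.7 F [ 0.1  0.6 -1.4] t 16.75
[546.9   5.    6.4] z [ 0.0338 -0.0122 -0.9994] yaw 0.1453 w 57.5 F [ 0.1  0.5 -0.4] t 16.8
[547.1   4.9   6.5] z [ 0.0341 -0.0122 -0.9993] yaw 0.1453 w 58.0 F [-0.4  0.2 -0.4] t 16.85
```

send_rows(rows=[[-1,0,0,0.003,0]])

```text
clock: 16.93
eef_pos: [547.7, 4.9, 4.0]
tool_rot: [3.125, -0.033, 0.145]
force: [0.1, 0.7, -1.1]
width: 58.2
```

Run:
```python
from h import *
p,s=settle(4)
```

```text
[547.3   5.    3.3] z [ 0.0343 -0.012  -0.9993] yaw 0.1453 w 57.6 F [ 0.6  0.2 -1.1] t 16.9833
[547.2   4.9   3.3] z [ 0.0339 -0.0121 -0.9994] yaw 0.1453 w 57.8 F [-0.6 -0.5 -0.7] t 17.0333
[547.1   4.9   3.4] z [ 0.0338 -0.0122 -0.9994] yaw 0.1453 w 57.8 F [ 0.3 -0.1 -0.5] t 17.0833
[547.2   4.9   3.4] z [ 0.034  -0.0122 -0.9993] yaw 0.1452 w 57.7 F [-0.5 -0.5 -0.5] t 17.1333
```

send_rows(rows=[[-1,0,0,0.0015,0]])

```text
clock: 17.22
eef_pos: [547.5, 4.9, 2.2]
tool_rot: [3.125, -0.032, 0.145]
force: [-1.2, 0.3, 13.7]
width: 57.9
```

Run:
```python
from h import *
p,s=settle(3)
```

```text
[547.4   4.9   2.3] z [ 0.0344 -0.0122 -0.9993] yaw 0.1452 w 57.9 F [-0.4 -0.1  5.3] t 17.2667
[547.4   4.9   2.4] z [ 0.0345 -0.0122 -0.9993] yaw 0.1453 w 57.6 F [-0.9 -0.5  2.3] t 17.3167
[547.5   4.9   2.3] z [ 0.0345 -0.0122 -0.9993] yaw 0.1452 w 57.6 F [-0.9  0.5  4. ] t 17.3667
```

send_rows(rows=[[-1,0,0,0.001,0]])

```text
clock: 17.45
eef_pos: [547.5, 4.9, 2.1]
tool_rot: [3.124, -0.033, 0.145]
force: [-3.9, -1.3, 17.4]
width: 57.6
```

Run:
```python
from h import *
p,s=settle(3)
```

```text
[547.5   4.9   2.2] z [ 0.0347 -0.0124 -0.9993] yaw 0.1454 w 57.9 F [-2.  -0.3 10.6] t 17.5
[547.5   4.9   2.2] z [ 0.0348 -0.0124 -0.9993] yaw 0.1454 w 57.6 F [-2.4 -0.5  9.8] t 17.55
[547.5   4.9   2.2] z [ 0.0348 -0.0124 -0.9993] yaw 0.1454 w 57.8 F [-2.8 -0.1 10.8] t 17.6
```

send_rows(rows=[[0.6,0,0,0,0],[0.6,0,0,0,0]])

```text
clock: 17.77
eef_pos: [547.8, 4.9, 2.7]
tool_rot: [3.124, -0.034, 0.145]
force: [0.6, -0.0, -0.0]
width: 68.1
```

Run:
```python
from h import *
p,s=settle(3)
cv2.imwrite("pics/w15.png",p["image"])
```

```text
[547.8   4.9   2.6] z [ 0.0356 -0.0123 -0.9993] yaw 0.1454 w 68.5 F [-0.3 -0.4 -0.5] t 17.8167
[547.7   4.9   2.5] z [ 0.0355 -0.0124 -0.9993] yaw 0.1454 w 68.4 F [ 0.6 -0.3  0.6] t 17.8667
[547.6   4.9   2.4] z [ 0.0353 -0.0124 -0.9993] yaw 0.1454 w 68.3 F [0.4 0.2 0.4] t 17.9167
```

View pics/w15.png

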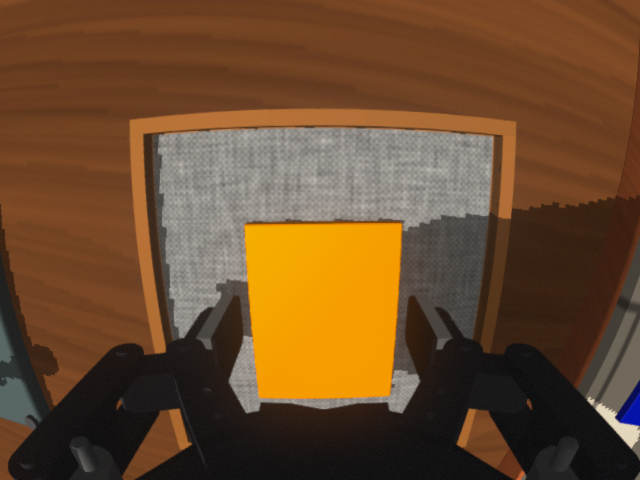

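send_rows(rows=[[0.6,0.0005,0,-0.012,0],[0.6,0.001,0,-0.025,0],[0.6,0,0,-0.04,0],[0.6,0,0,0,0],[0.6,0,0,-0.04,0],[0.6,0,0,0,0],[0.6,0,0,-0.04,0],[0.6,0,0,0,0],[0.6,0,0,-0.035,0],[0.6,0,0,0,0]])

```text
clock: 18.75
eef_pos: [540.6, 8.0, 189.4]
tool_rot: [3.127, -0.021, 0.146]
force: [1.3, 0.2, 0.7]
width: 68.3
```

Run:
```python
from h import *
p,s=settle(3)
cv2.imwrite("pics/w16.png",p["image"])
t=get_image("top");h=cv2.cvtColor(t["image"],cv2.COLOR_BGR2HSV);print(h[227,375],h[229,437])
B=([112,120,80],[128,255,255])
c,y=pane(t,None,*B,36,(345,190,405,260),False)
plan([c[0],c[1],200],y,claw=0.6)
```

```text
[538.2   7.5 186.5] z [ 0.017  -0.0117 -0.9998] yaw 0.1457 w 68.3 F [-0.3 -0.2  0.7] t 18.8
[536.9   7.1 185.2] z [ 0.0142 -0.0122 -0.9998] yaw 0.1456 w 68.3 F [ 0.3  0.1 -0.7] t 18.85
[536.3   7.1 184.5] z [ 0.0126 -0.0123 -0.9998] yaw 0.1457 w 68.6 F [-0.1  0.6 -0.5] t 18.9
[121 149 218] [ 63 111 203]
pane c [ 537.5 -204.9] size [56.3 74.8] long yaw -0.241 px 687
n 6 pos [535.9   7.1 183.9] z [ 0.0114 -0.0124 -0.9999] yaw 0.146 w 68.0 F [ 0.2 -0.6  0.6] d [   1.6 -212.    16.1] dyaw -0.386
0 [0.6, -0.0048, 0.035, -0.0022, 0.064]
3 [0.6, 0.002, 0.0353, -0.0022, 0.064]
5 [0.6, 0.0065, 0.0348, -0.0022, 0.064]
```

View pics/w16.png

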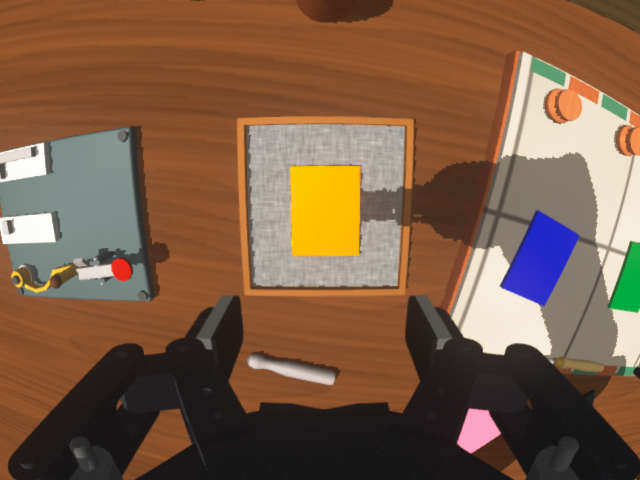

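send_rows(rows=[[0.65,-0.005,0.036,0,0.064],[0.65,-0.003,0.036,0,0.064],[0.65,0,0.036,0,0.064],[0.65,0.002,0.036,0,0.064],[0.65,0.004,0.036,0,0.064],[0.65,0.006,0.034,0,0.064]])

```text
clock: 19.45
eef_pos: [538.0, -203.0, 184.2]
tool_rot: [3.14, -0.012, -0.232]
force: [0.4, 0.2, 0.1]
width: 70.3
```

Run:
```python
from h import *
p,s=settle(4)
p,s0=p,None
s=read_state();p=get_image("wrist")
B=([112,120,80],[128,255,255])
c,y=pane(p,s,*B,36,(150,60,500,330))
cv2.imwrite("pics/w17.png",p["image"])
plan([c[0],c[1],120],y,claw=0.65)
```

```text
[ 536.9 -213.3  184.1] z [ 0.0116 -0.012  -0.9999] yaw -0.2453 w 70.3 F [ 0.8 -6.9 -0.1] t 19.5
[ 536.9 -209.6  184. ] z [ 0.011  -0.0097 -0.9999] yaw -0.2409 w 70.6 F [-0.7  0.2 -0.8] t 19.55
[ 537.3 -205.2  183.9] z [ 0.0109 -0.0063 -0.9999] yaw -0.2356 w 70.7 F [0.3 0.8 0.7] t 19.6
[ 537.8 -202.2  183.9] z [ 0.011  -0.0042 -0.9999] yaw -0.2316 w 70.6 F [ 0.6  0.1 -0.1] t 19.65
pane c [ 538.1 -203.9] size [59.  79.1] long yaw -0.242 px 6957
n 2 pos [ 538.2 -200.4  184.1] z [ 0.0113 -0.0033 -0.9999] yaw -0.229 w 70.6 F [ 0.3  0.4 -0.4] d [ -0.1  -3.5 -64.1] dyaw -0.014
0 [0.65, -0.0, 0.0017, 0.032, 0.007]
1 [0.65, -0.0, 0.0017, 0.032, 0.007]
```

View pics/w17.png

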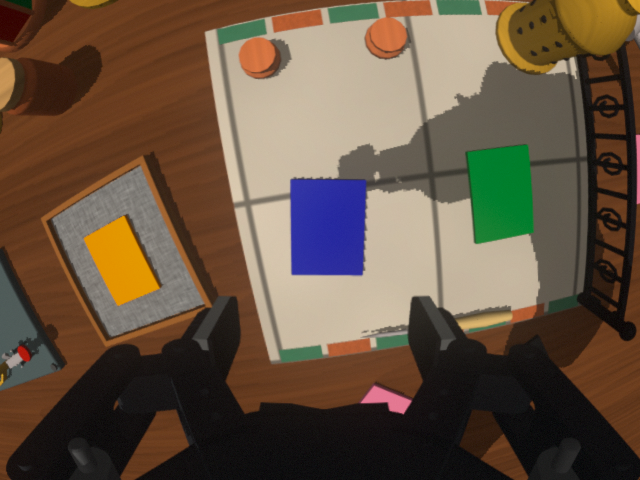

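send_rows(rows=[[0.65,0,0.003,0.033,0.012]])

```text
clock: 19.78
eef_pos: [542.8, -202.3, 155.7]
tool_rot: [-3.141, -0.023, -0.238]
force: [2.3, 1.5, -0.3]
width: 70.7
```

Run:
```python
from h import *
p,s=settle(4)
```

```text
[ 536.7 -201.1  146.8] z [ 0.0079 -0.001  -1.    ] yaw -0.2386 w 70.6 F [-2.   0.9 -4.9] t 19.8333
[ 535.  -200.8  147.7] z [ 3.6e-03 -1.0e-04 -1.0e+00] yaw -0.2379 w 70.7 F [-1.   0.2 -1.3] t 19.8833
[ 536.1 -201.1  149.4] z [ 6.e-03 -9.e-04 -1.e+00] yaw -0.2378 w 70.2 F [ 1.   0.1 -0.4] t 19.9333
[ 537.4 -201.6  150.7] z [ 0.009  -0.0019 -1.    ] yaw -0.238 w 70.4 F [-0.7  1.   0.6] t 19.9833
```

send_rows(rows=[[0.65,0,0,0.036,0]])

```text
clock: 20.07
eef_pos: [543.5, -202.5, 120.8]
tool_rot: [3.141, -0.023, -0.236]
force: [1.5, -1.1, 0.5]
width: 70.4
```

Run:
```python
from h import *
p,s=settle(4)
s=read_state();p=get_image("wrist")
B=([112,120,80],[128,255,255])
c,y=pane(p,s,*B,36,(150,60,500,380))
plan([c[0],c[1],80],y,claw=0.65)
```

```text
[ 537.4 -199.9  111.4] z [ 7.2e-03 -3.0e-04 -1.0e+00] yaw -0.2356 w 70.5 F [-1.7  0.2 -5.7] t 20.1167
[ 535.6 -199.7  112.5] z [ 3.e-03  6.e-04 -1.e+00] yaw -0.2358 w 70.4 F [-1.9  0.5 -0. ] t 20.1667
[ 536.6 -200.3  114.2] z [ 5.3e-03 -3.0e-04 -1.0e+00] yaw -0.2363 w 70.5 F [ 0.4 -0.5  0.7] t 20.2167
[ 537.8 -200.9  115.5] z [ 0.0083 -0.0014 -1.    ] yaw -0.2368 w 70.3 F [ 0.3 -0.2  0.5] t 20.2667
pane c [ 538.1 -204.2] size [59.3 79.3] long yaw -0.24 px 11301
n 1 pos [ 538.5 -201.4  116.2] z [ 0.0104 -0.0022 -0.9999] yaw -0.237 w 70.1 F [-0.3  0.5  0.7] d [ -0.4  -2.8 -36.2] dyaw -0.003
0 [0.65, -0.0001, 0.0029, 0.0362, 0.003]
```

send_rows(rows=[[0.65,0,0.003,0.036,0.003]])

```text
clock: 20.4
eef_pos: [544.4, -205.6, 87.1]
tool_rot: [3.141, -0.025, -0.239]
force: [2.4, -0.1, 0.1]
width: 70.5
```

Run:
```python
from h import *
p,s=settle(5)
plan([538.1,-204.1,50],-0.241,claw=0.65)
```

```text
[ 538.5 -204.7   78. ] z [ 0.0109 -0.0024 -0.9999] yaw -0.2403 w 70.4 F [-0.1  0.2 -4.8] t 20.45
[ 536.5 -204.2   78.9] z [ 0.0063 -0.0013 -1.    ] yaw -0.2404 w 70.5 F [-1.2 -0.   0.2] t 20.5
[ 537.3 -204.3   80.3] z [ 0.0079 -0.0017 -1.    ] yaw -0.2404 w 70.5 F [ 0.5 -0.5  0.4] t 20.55
[ 538.3 -204.4   81.3] z [ 0.0105 -0.0023 -0.9999] yaw -0.2402 w 70.5 F [ 0.1 -0.2  0.1] t 20.6
[ 539.  -204.5   81.9] z [ 0.0122 -0.0027 -0.9999] yaw -0.2401 w 70.3 F [-0.7 -0.1 -0.2] t 20.65
n 1 pos [ 539.  -204.5   81.9] z [ 0.0122 -0.0027 -0.9999] yaw -0.24 w 70.3 F [-0.7 -0.1 -0.2] d [ -0.9   0.4 -31.9] dyaw -0.001
0 [0.65, -0.0014, -0.0002, 0.0319, 0.001]
```

send_rows(rows=[[0.65,0,0.002,0.033,0.003]])

```text
clock: 20.73
eef_pos: [544.7, -207.9, 55.2]
tool_rot: [3.141, -0.026, -0.243]
force: [1.0, -0.4, -0.3]
width: 70.6
```

Run:
```python
from h import *
p,s=settle(5)
plan([538.1,-204.1,28],-0.241,claw=0.65)
```

```text
[ 539.4 -206.9   47.2] z [ 0.0132 -0.003  -0.9999] yaw -0.2434 w 70.6 F [-0.7  0.4 -4.1] t 20.7833
[ 537.6 -206.4   47.9] z [ 0.0089 -0.0019 -1.    ] yaw -0.2433 w 70.5 F [-2.  -0.1  0.8] t 20.8333
[ 538.1 -206.4   49.1] z [ 0.01   -0.0022 -0.9999] yaw -0.2431 w 70.5 F [ 0.3  0.3 -0.6] t 20.8833
[ 539.  -206.5   50. ] z [ 0.0121 -0.0027 -0.9999] yaw -0.243 w 70.6 F [ 0.1  0.  -0.1] t 20.9333
[ 539.7 -206.7   50.5] z [ 0.0136 -0.0031 -0.9999] yaw -0.243 w 70.3 F [ 0.  -0.5 -0.1] t 20.9833
n 1 pos [ 539.7 -206.7   50.5] z [ 0.0136 -0.0031 -0.9999] yaw -0.243 w 70.3 F [ 0.  -0.5 -0.1] d [ -1.6   2.6 -22.5] dyaw 0.002
0 [0.65, -0.0024, -0.0021, 0.0224, -0.002]
```

send_rows(rows=[[0.65,-0.002,-0.0025,0.014,0]])

```text
clock: 21.07
eef_pos: [541.4, -205.3, 40.0]
tool_rot: [3.141, -0.021, -0.244]
force: [0.4, 0.5, 0.4]
width: 70.7
```

Run:
```python
from h import *
p,s=settle(5)
plan([538.1,-204.1,27],-0.241,claw=0.65)
cv2.imwrite("pics/w18.png",p["image"])
```

```text
[ 539.1 -203.4   36.9] z [ 0.0151 -0.0032 -0.9999] yaw -0.2427 w 70.5 F [-0.   0.4 -0.1] t 21.1167
[ 538.5 -203.2   37.1] z [ 0.0134 -0.0027 -0.9999] yaw -0.2424 w 70.3 F [-0.6  0.6  1.2] t 21.1667
[ 538.7 -203.6   37.5] z [ 0.0139 -0.0032 -0.9999] yaw -0.2424 w 70.3 F [-0.4 -0.5 -0.4] t 21.2167
[ 539.  -203.8   37.6] z [ 0.0145 -0.0034 -0.9999] yaw -0.2427 w 70.5 F [ 0.1 -0.3  0.2] t 21.2667
[ 539.1 -204.    37.6] z [ 0.0149 -0.0036 -0.9999] yaw -0.243 w 70.5 F [-0.8 -0.2  0.2] t 21.3167
n 1 pos [ 539.1 -204.    37.6] z [ 0.0149 -0.0036 -0.9999] yaw -0.243 w 70.5 F [-0.8 -0.2  0.2] d [ -1.   -0.1 -10.6] dyaw 0.002
0 [0.65, -0.0011, 0.0003, 0.0106, -0.002]
```

View pics/w18.png

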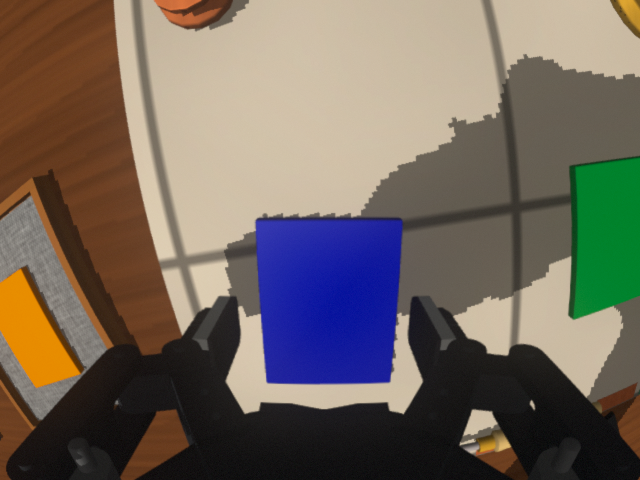

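send_rows(rows=[[0.65,-0.001,0,0.0095,0]])

```text
clock: 21.4
eef_pos: [540.2, -204.6, 30.1]
tool_rot: [3.141, -0.02, -0.243]
force: [1.0, -0.2, -0.2]
width: 70.7
```

Run:
```python
from h import *
p,s=settle(5)
plan([538.1,-204.1,26.8],-0.241,claw=0.65)
s=read_state();p=get_image("wrist")
B=([112,120,80],[128,255,255])
c,y=pane(p,s,*B,36,(240,200,420,420))
cv2.imwrite("pics/w19.png",p["image"])
```

```text
[ 538.5 -204.    27.7] z [ 0.0157 -0.0039 -0.9999] yaw -0.2431 w 70.6 F [ 1.1 -0.4 -1. ] t 21.45
[ 537.8 -203.8   27.6] z [ 0.0141 -0.0035 -0.9999] yaw -0.243 w 70.5 F [-0.   0.  -0.2] t 21.5
[ 537.9 -203.8   27.8] z [ 0.014  -0.0034 -0.9999] yaw -0.243 w 70.3 F [ 0.8  0.9 -0.5] t 21.55
[ 538.  -203.9   27.9] z [ 0.0143 -0.0035 -0.9999] yaw -0.2431 w 70.1 F [ 0.   0.2 -0.4] t 21.6
[ 538.2 -203.9   28. ] z [ 0.0147 -0.0036 -0.9999] yaw -0.2431 w 70.7 F [-0.4 -0.1  0.5] t 21.65
n 1 pos [ 538.2 -203.9   28. ] z [ 0.0147 -0.0036 -0.9999] yaw -0.243 w 70.7 F [-0.4 -0.1  0.5] d [-0.1 -0.2 -1.2] dyaw 0.002
0 [0.65, -0.0001, 0.0003, 0.0012, -0.002]
pane c [ 538.1 -204.2] size [59.4 79.2] long yaw -0.242 px 24835
```

View pics/w19.png

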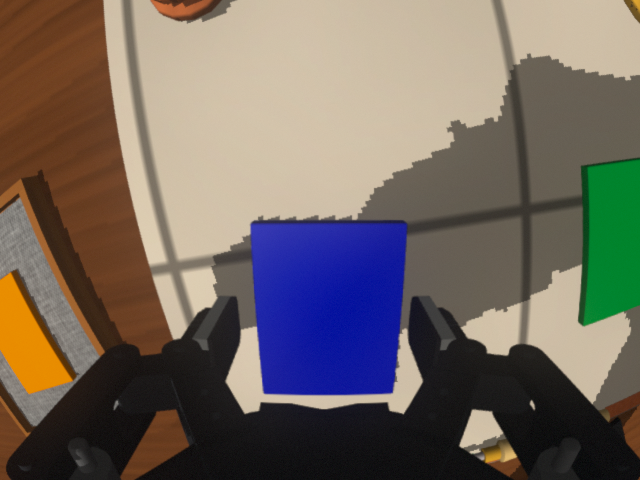

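send_rows(rows=[[0.5,0,0,0.001,0]])

```text
clock: 21.78
eef_pos: [538.6, -204.0, 27.3]
tool_rot: [3.142, -0.016, -0.243]
force: [0.1, -0.2, 0.7]
width: 64.3
```

Run:
```python
from h import *
p,s=settle(4)
```

```text
[ 538.4 -203.9   27. ] z [ 0.015  -0.0037 -0.9999] yaw -0.243 w 64.0 F [ 0.2 -0.4 -1.4] t 21.8333
[ 538.3 -203.9   27.1] z [ 0.0148 -0.0036 -0.9999] yaw -0.243 w 64.2 F [-0.3 -0.6  0.9] t 21.8833
[ 538.3 -203.9   27.1] z [ 0.0149 -0.0036 -0.9999] yaw -0.243 w 64.2 F [-0.2  0.4  0.8] t 21.9333
[ 538.3 -203.9   27.1] z [ 0.0149 -0.0036 -0.9999] yaw -0.243 w 64.3 F [ 0.4 -0.7 -0.6] t 21.9833
```

send_rows(rows=[[-1,0,0,0,0]])

```text
clock: 22.07
eef_pos: [538.3, -204.0, 27.8]
tool_rot: [3.141, -0.015, -0.243]
force: [-1.9, -0.0, 5.0]
width: 57.2
```

Run:
```python
from h import *
p,s=settle(6)
cv2.imwrite("pics/w20.png",p["image"])
```

```text
[ 538.4 -204.    27.9] z [ 0.015  -0.0039 -0.9999] yaw -0.243 w 57.0 F [-1.8 -0.1  7.1] t 22.1167
[ 538.4 -204.    27.9] z [ 0.015  -0.0039 -0.9999] yaw -0.243 w 57.2 F [-1.6  0.7  4.9] t 22.1667
[ 538.4 -204.    27.9] z [ 0.0151 -0.0039 -0.9999] yaw -0.2431 w 57.5 F [-1.6  0.2  6.6] t 22.2167
[ 538.4 -203.9   27.9] z [ 0.0151 -0.0039 -0.9999] yaw -0.243 w 57.3 F [-1.7  2.   6.6] t 22.2667
[ 538.3 -203.9   27.9] z [ 0.015  -0.0039 -0.9999] yaw -0.243 w 57.4 F [-2.3  0.2  6.3] t 22.3167
[ 538.3 -204.    27.9] z [ 0.015  -0.0039 -0.9999] yaw -0.243 w 57.3 F [-1.3  1.4  6.4] t 22.3667
```

View pics/w20.png

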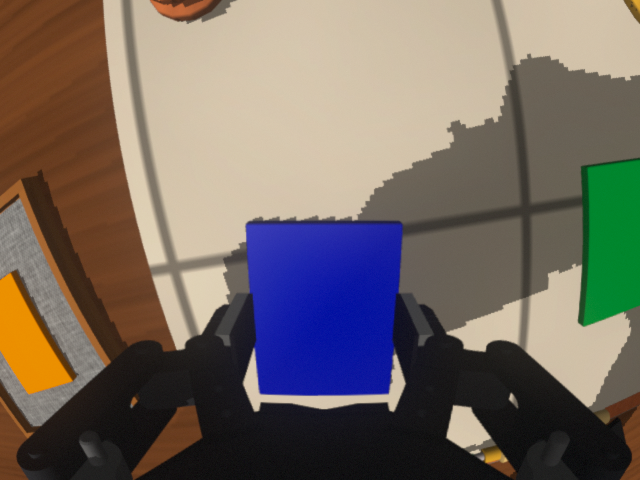

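send_rows(rows=[[-1,0,0,-0.012,0]])

```text
clock: 22.45
eef_pos: [536.7, -203.4, 38.8]
tool_rot: [-3.142, -0.012, -0.243]
force: [0.2, -0.3, -0.9]
width: 56.9
```

Run:
```python
from h import *
p,s=settle(3)
```

```text
[ 538.6 -204.1   41.9] z [ 0.0161 -0.0044 -0.9999] yaw -0.243 w 56.8 F [ 0.5 -0.7  1. ] t 22.5
[ 539.3 -204.3   41.6] z [ 0.0178 -0.0048 -0.9998] yaw -0.2431 w 56.9 F [-0.1 -1.4 -1.2] t 22.55
[ 539.1 -204.2   41. ] z [ 0.0173 -0.0046 -0.9998] yaw -0.243 w 57.3 F [ 0.9  0.1 -0.5] t 22.6
```

send_rows(rows=[[-1,0,0,-0.03,0]])

```text
clock: 22.68
eef_pos: [535.0, -202.8, 67.0]
tool_rot: [-3.141, -0.008, -0.243]
force: [-0.2, 0.6, -1.0]
width: 57.3
```

Run:
```python
from h import *
p,s=settle(4)
cv2.imwrite("pics/w21.png",p["image"])
plan([526,300,115],0.161,claw=-1,step=36)
```

```text
[ 539.6 -204.4   74.6] z [ 0.0197 -0.0055 -0.9998] yaw -0.2431 w 57.3 F [ 1.5 -0.7  3.9] t 22.7333
[ 540.9 -204.8   73.9] z [ 0.0229 -0.0063 -0.9997] yaw -0.2432 w 56.9 F [ 2.2 -0.1 -1.3] t 22.7833
[ 540.1 -204.6   72.6] z [ 0.0211 -0.0058 -0.9998] yaw -0.2433 w 56.9 F [ 0.1 -0.6  0.1] t 22.8333
[ 539.1 -204.3   71.6] z [ 0.0189 -0.0051 -0.9998] yaw -0.2432 w 57.2 F [ 0.3  0.4 -0.9] t 22.8833
n 15 pos [ 539.1 -204.3   71.6] z [ 0.0189 -0.0051 -0.9998] yaw -0.243 w 57.2 F [ 0.3  0.4 -0.9] d [-13.1 504.3  43.4] dyaw 0.404
0 [-1, -0.0089, -0.0324, -0.0031, -0.027]
7 [-1, -0.0026, -0.0335, -0.0031, -0.027]
14 [-1, 0.0037, -0.0334, -0.0031, -0.027]
```

View pics/w21.png

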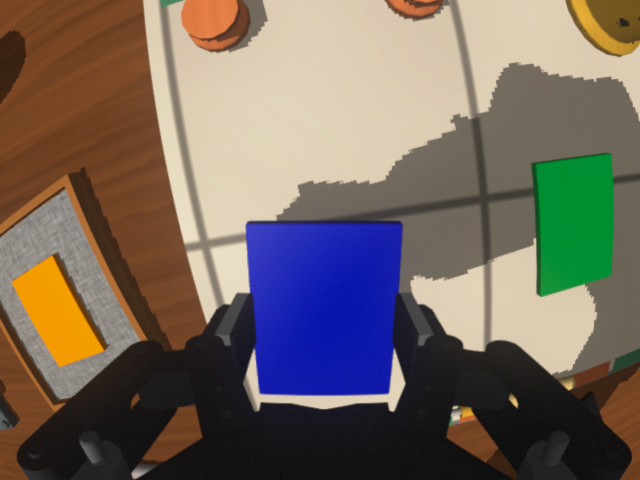

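Held level. I'll carry it over to the stage.

send_rows(rows=[[-1,-0.004,-0.015,-0.03,-0.015],[-1,-0.008,-0.032,-0.012,-0.027],[-1,-0.007,-0.033,0,-0.027],[-1,-0.006,-0.034,0,-0.027],[-1,-0.005,-0.034,0,-0.027],[-1,-0.004,-0.034,0,-0.027],[-1,-0.003,-0.034,0,-0.027],[-1,-0.002,-0.034,0,-0.027],[-1,-0.001,-0.034,0,-0.027],[-1,0,-0.034,0,-0.027],[-1,0.001,-0.034,0,-0.027],[-1,0.002,-0.034,0,-0.027]])

```text
clock: 23.88
eef_pos: [533.1, 188.4, 99.8]
tool_rot: [3.128, 0.0, 0.062]
force: [0.5, -1.1, -0.8]
width: 57.1
```

Run:
```python
from h import *
p,s=settle(3)
plan([525.6,317.9,115],0.161,claw=-1,step=30)
```

```text
[532.6 199.5  99.9] z [ 0.0022 -0.0047 -1.    ] yaw 0.0733 w 57.1 F [ 0.6  7.7 -1.1] t 23.9333
[532.6 195.9  99.9] z [ 0.0017 -0.0071 -1.    ] yaw 0.0716 w 57.3 F [-0.7  0.2 -0.7] t 23.9833
[532.7 191.3  99.8] z [ 7.000e-04 -1.100e-02 -9.999e-01] yaw 0.0674 w 57.4 F [ 0.2 -0.3 -0.6] t 24.0333
n 5 pos [532.7 191.3  99.8] z [ 7.000e-04 -1.100e-02 -9.999e-01] yaw 0.067 w 57.4 F [ 0.2 -0.3 -0.6] d [ -7.1 126.6  15.2] dyaw 0.094
0 [-1, 0.0003, -0.0253, -0.0033, -0.019]
2 [-1, 0.0012, -0.0253, -0.0033, -0.019]
4 [-1, 0.0022, -0.0252, -0.0033, -0.019]
```

send_rows(rows=[[-1,0,-0.025,0,-0.019],[-1,0.001,-0.025,0,-0.019],[-1,0.001,-0.025,0,-0.019],[-1,0.0015,-0.025,0,-0.019],[-1,0.002,-0.022,0,-0.019]])

```text
clock: 24.45
eef_pos: [526.2, 300.2, 92.7]
tool_rot: [3.116, 0.011, 0.147]
force: [0.1, -1.1, -1.0]
width: 57.0
```

Run:
```python
from h import *
p,s=settle(4)
plan([525.6,317.9,70],0.161,claw=-1,step=40)
cv2.imwrite("pics/w22.png",p["image"])
```

```text
[525.2 306.6  92.6] z [-0.0064 -0.0217 -0.9997] yaw 0.1536 w 57.1 F [ 0.4  5.6 -0.1] t 24.5
[525.2 304.4  92.6] z [-0.0068 -0.0232 -0.9997] yaw 0.1524 w 57.0 F [-0.9 -0.2 -1.1] t 24.55
[525.6 301.3  92.6] z [-0.0071 -0.026  -0.9996] yaw 0.1499 w 57.3 F [-0.2 -0.  -0.6] t 24.6
[526.1 299.3  92.7] z [-0.007  -0.0276 -0.9996] yaw 0.1476 w 57.1 F [ 0.5  0.1 -0.5] t 24.65
n 1 pos [526.1 299.3  92.7] z [-0.007  -0.0276 -0.9996] yaw 0.148 w 57.1 F [ 0.5  0.1 -0.5] d [ -0.5  18.6 -22.7] dyaw 0.013
0 [-1, 0.0025, -0.0191, 0.0222, -0.013]
```

View pics/w22.png

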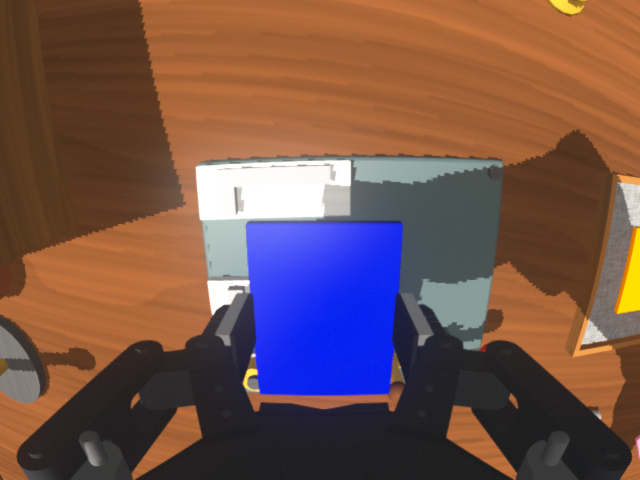

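send_rows(rows=[[-1,0.002,-0.02,-0.036,-0.013]])

```text
clock: 24.73
eef_pos: [522.9, 309.5, 121.9]
tool_rot: [3.103, 0.025, 0.152]
force: [-0.9, -0.9, -1.6]
width: 57.3
```

Run:
```python
from h import *
p,s=settle(4)
```

```text
[526.9 321.6 132.1] z [-0.0048 -0.0257 -0.9997] yaw 0.1593 w 57.0 F [2.7 5.8 4.8] t 24.7833
[527.8 322.5 131.6] z [-0.0014 -0.0226 -0.9997] yaw 0.1603 w 57.4 F [0.2 2.  0.3] t 24.8333
[527.1 320.4 130. ] z [-0.0035 -0.0255 -0.9997] yaw 0.1594 w 56.9 F [ 0.4 -1.4 -1.3] t 24.8833
[526.3 318.6 128.7] z [-0.0058 -0.0282 -0.9996] yaw 0.1585 w 57.4 F [ 0.  -0.4 -1.1] t 24.9333
```

send_rows(rows=[[-1,0,0,0.035,0],[-1,0,0,0,0],[-1,0,0,0.035,0],[-1,0,0,0,0]])

```text
clock: 25.27
eef_pos: [526.0, 306.2, 54.8]
tool_rot: [3.106, 0.017, 0.149]
force: [-1.8, -1.6, -1.3]
width: 57.3
```

Run:
```python
from h import *
p,s=settle(4)
plan([525.6,317.9,70],0.161,claw=-1,step=40)
```

```text
[529.3 308.1  59.3] z [-0.004  -0.0335 -0.9994] yaw 0.1487 w 57.2 F [ 1.6  0.2 -0.2] t 25.3167
[531.4 310.3  62.1] z [ 0.0012 -0.0294 -0.9996] yaw 0.1492 w 57.2 F [ 1.1  0.6 -0.1] t 25.3667
[532.4 311.8  63.8] z [ 0.0043 -0.0267 -0.9996] yaw 0.1499 w 57.1 F [0.3 1.1 0.3] t 25.4167
[532.8 312.6  64.7] z [ 0.006  -0.0253 -0.9997] yaw 0.1504 w 57.2 F [-0.4 -0.  -0.7] t 25.4667
n 1 pos [532.8 312.6  64.7] z [ 0.006  -0.0253 -0.9997] yaw 0.15 w 57.2 F [-0.4 -0.  -0.7] d [-7.2  5.3  5.3] dyaw 0.011
0 [-1, -0.0064, -0.0061, -0.0055, -0.011]
```

send_rows(rows=[[-1,-0.004,0.04,-0.005,0],[-1,0,0,0,0],[-1,0,0.04,0,0],[-1,0,0,0,0]])

```text
clock: 25.8
eef_pos: [545.0, 243.9, 82.5]
tool_rot: [3.122, -0.019, 0.154]
force: [0.3, -3.5, -0.9]
width: 57.1
```

Run:
```python
from h import *
p,s=settle(5)
plan([525.6,317.9,70],0.161,claw=-1,step=40)
```

```text
[544.6 250.6  83.5] z [ 0.0243 -0.0092 -0.9997] yaw 0.1584 w 56.8 F [ 0.   1.5 -0.2] t 25.85
[543.9 253.4  83.2] z [ 0.0239 -0.0069 -0.9997] yaw 0.161 w 57.2 F [ 0.1  0.6 -0.7] t 25.9
[543.2 254.5  82.6] z [ 0.0228 -0.0067 -0.9997] yaw 0.1627 w 57.1 F [-0.3 -0.3 -0.4] t 25.95
[542.6 254.8  81.9] z [ 0.0217 -0.0072 -0.9997] yaw 0.1638 w 57.4 F [ 0.1  0.9 -0.1] t 26.0
[542.1 254.8  81.3] z [ 0.0206 -0.0078 -0.9998] yaw 0.1642 w 57.2 F [ 0.5 -0.3 -0.7] t 26.05
n 2 pos [542.1 254.8  81.3] z [ 0.0206 -0.0078 -0.9998] yaw 0.164 w 57.2 F [ 0.5 -0.3 -0.7] d [-16.5  63.1 -11.3] dyaw -0.003
0 [-1, -0.0031, -0.0326, 0.0052, 0.002]
1 [-1, -0.0031, -0.0325, 0.0052, 0.002]
```

send_rows(rows=[[-1,-0.002,-0.022,0.003,0]])

```text
clock: 26.13
eef_pos: [538.6, 271.3, 78.9]
tool_rot: [3.126, -0.02, 0.158]
force: [1.0, -1.4, -0.6]
width: 56.8
```

Run:
```python
from h import *
p,s=settle(5)
```

```text
[535.5 281.4  78.5] z [ 0.0213 -0.0035 -0.9998] yaw 0.1669 w 57.5 F [-0.7  6.5 -0.3] t 26.1833
[535.1 281.5  78.5] z [ 0.0206 -0.0034 -0.9998] yaw 0.1696 w 57.2 F [ 0.6  1.4 -0.6] t 26.2333
[535.4 279.5  78.3] z [ 0.0204 -0.0055 -0.9998] yaw 0.1689 w 57.6 F [0.1 0.1 0. ] t 26.2833
[535.9 277.7  78.2] z [ 0.0205 -0.0071 -0.9998] yaw 0.1673 w 57.0 F [ 0.6 -0.7 -0.5] t 26.3333
[536.3 276.5  78.1] z [ 0.0205 -0.0081 -0.9998] yaw 0.1657 w 57.2 F [-0.6 -0.6 -1.4] t 26.3833
```

send_rows(rows=[[-1,-0.002,-0.022,0.003,0]])

```text
clock: 26.47
eef_pos: [533.3, 291.4, 75.1]
tool_rot: [3.125, -0.019, 0.159]
force: [0.5, -1.6, -1.0]
width: 57.3
```

Run:
```python
from h import *
p,s=settle(5)
plan([525.6,317.9,65],0.161,claw=-1,step=40)
```

```text
[529.9 301.1  74.5] z [ 0.0203 -0.0057 -0.9998] yaw 0.1666 w 57.0 F [-0.7  4.9 -0.8] t 26.5167
[529.5 301.2  74.7] z [ 0.0199 -0.0053 -0.9998] yaw 0.1691 w 57.1 F [0.  0.9 0.4] t 26.5667
[530.  299.4  74.7] z [ 0.02   -0.0071 -0.9998] yaw 0.1684 w 56.8 F [-1.  -0.7 -1.2] t 26.6167
[530.5 297.8  74.7] z [ 0.0202 -0.0085 -0.9998] yaw 0.1669 w 57.0 F [-0.3 -0.3 -1. ] t 26.6667
[530.9 296.9  74.7] z [ 0.0204 -0.0091 -0.9998] yaw 0.1656 w 57.3 F [ 0.3  0.2 -1. ] t 26.7167
n 1 pos [530.9 296.9  74.7] z [ 0.0204 -0.0091 -0.9998] yaw 0.166 w 57.3 F [ 0.3  0.2 -1. ] d [-5.3 21.  -9.7] dyaw -0.005
0 [-1, -0.002, -0.0217, 0.0094, 0.005]
```

send_rows(rows=[[-1,-0.002,-0.022,0.015,0.005]])

```text
clock: 26.8
eef_pos: [530.0, 312.1, 61.6]
tool_rot: [3.125, -0.023, 0.153]
force: [1.2, -0.4, -1.6]
width: 57.1
```

Run:
```python
from h import *
p,s=settle(5)
plan([525.6,317.9,40],0.161,claw=-1,step=40)
cv2.imwrite("pics/w23.png",p["image"])
```

```text
[524.9 320.2  57.8] z [ 0.0197 -0.0076 -0.9998] yaw 0.1599 w 57.0 F [-0.8  6.1 -1.9] t 26.85
[523.8 319.9  58.2] z [ 0.0178 -0.0084 -0.9998] yaw 0.163 w 57.2 F [-1.6 -0.2 -1.1] t 26.9
[524.5 318.4  58.8] z [ 0.0184 -0.0096 -0.9998] yaw 0.1625 w 57.2 F [ 0.3 -0.9 -0. ] t 26.95
[525.4 317.3  59.2] z [ 0.0194 -0.0103 -0.9998] yaw 0.1612 w 57.0 F [-0.3 -1.  -0.9] t 27.0
[525.9 316.8  59.6] z [ 0.0203 -0.0104 -0.9997] yaw 0.1602 w 57.1 F [-1.1 -0.4 -1.5] t 27.05
n 1 pos [525.9 316.8  59.6] z [ 0.0203 -0.0104 -0.9997] yaw 0.16 w 57.1 F [-1.1 -0.4 -1.5] d [ -0.3   1.1 -19.6] dyaw 0.001
0 [-1, -0.0005, -0.0014, 0.0195, -0.001]
```

View pics/w23.png

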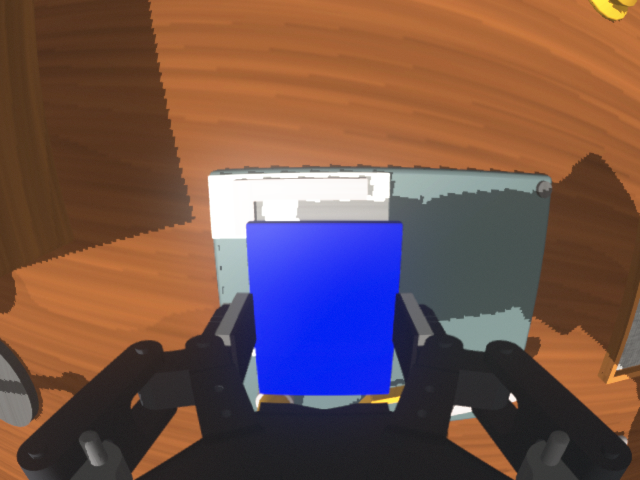

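send_rows(rows=[[-1,-0.0005,-0.001,0.02,0]])

```text
clock: 27.13
eef_pos: [529.0, 317.6, 43.0]
tool_rot: [3.13, -0.025, 0.159]
force: [1.1, -0.6, -0.7]
width: 57.0
```

Run:
```python
from h import *
p,s=settle(5)
plan([525.6,317.9,25],0.161,claw=-1,step=40)
```

```text
[526.1 315.4  37.8] z [ 0.0199 -0.0121 -0.9997] yaw 0.1587 w 57.2 F [ 0.3 -0.5 -4. ] t 27.1833
[525.1 314.9  38.2] z [ 0.0176 -0.0136 -0.9998] yaw 0.1587 w 57.2 F [-1.1  0.1 -0.4] t 27.2333
[525.4 315.4  39.1] z [ 0.0184 -0.0128 -0.9997] yaw 0.1588 w 57.3 F [-0.1  0.5 -1.1] t 27.2833
[525.9 316.2  39.8] z [ 0.0198 -0.0116 -0.9997] yaw 0.1591 w 57.2 F [-0.8 -0.2  0. ] t 27.3333
[526.2 316.8  40.2] z [ 0.0207 -0.0106 -0.9997] yaw 0.1593 w 57.1 F [-0.5  0.6 -0.4] t 27.3833
n 1 pos [526.2 316.8  40.2] z [ 0.0207 -0.0106 -0.9997] yaw 0.159 w 57.1 F [-0.5  0.6 -0.4] d [ -0.6   1.1 -15.2] dyaw 0.002
0 [-1, -0.0007, -0.0014, 0.0152, -0.002]
```

send_rows(rows=[[-1,-0.0005,-0.001,0.013,0]])

```text
clock: 27.47
eef_pos: [528.1, 318.4, 29.7]
tool_rot: [3.13, -0.024, 0.159]
force: [0.6, 1.3, -1.0]
width: 57.5
```

Run:
```python
from h import *
p,s=settle(5)
plan([525.6,317.9,21],0.161,claw=-1,step=40)
cv2.imwrite("pics/w24.png",p["image"])
```

```text
[526.1 317.3  26.2] z [ 0.0211 -0.0104 -0.9997] yaw 0.1588 w 56.9 F [-0.2  0.2 -1.8] t 27.5167
[525.2 316.9  26.2] z [ 0.0192 -0.0117 -0.9997] yaw 0.1592 w 57.2 F [ 0.   0.2 -1.5] t 27.5667
[525.3 317.   26.5] z [ 0.0194 -0.0116 -0.9997] yaw 0.1593 w 57.1 F [-0.5 -0.2 -0.3] t 27.6167
[525.5 317.3  26.9] z [ 0.02   -0.0112 -0.9997] yaw 0.1593 w 57.9 F [ 0.2  0.2 -0.1] t 27.6667
[525.8 317.5  27.1] z [ 0.0205 -0.0107 -0.9997] yaw 0.1594 w 57.4 F [-0.3 -0.1  0. ] t 27.7167
n 1 pos [525.8 317.5  27.1] z [ 0.0205 -0.0107 -0.9997] yaw 0.159 w 57.4 F [-0.3 -0.1  0. ] d [-0.2  0.4 -6.1] dyaw 0.002
0 [-1, -0.0002, -0.0005, 0.0061, -0.002]
```

View pics/w24.png

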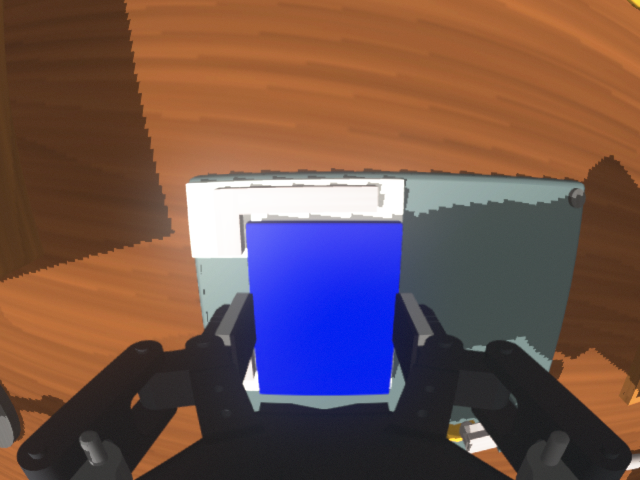

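send_rows(rows=[[-1,0,0,0.0045,0]])

```text
clock: 27.8
eef_pos: [526.5, 318.0, 23.4]
tool_rot: [3.129, -0.02, 0.159]
force: [0.1, 0.5, -1.0]
width: 56.8
```

Run:
```python
from h import *
p,s=settle(4)
```

```text
[525.8 317.5  22.1] z [ 0.0205 -0.0108 -0.9997] yaw 0.1594 w 57.0 F [ 0.3  0.3 -0.9] t 27.85
[525.6 317.3  22.2] z [ 0.0199 -0.0112 -0.9997] yaw 0.1595 w 57.1 F [ 0.3 -0.5 -1.3] t 27.9
[525.6 317.3  22.3] z [ 0.02   -0.0112 -0.9997] yaw 0.1595 w 57.3 F [ 0.  0. -0.] t 27.95
[525.8 317.4  22.5] z [ 0.0203 -0.0109 -0.9997] yaw 0.1594 w 57.2 F [ 0.1 -0.6 -0.7] t 28.0
```

send_rows(rows=[[-1,0,0,0.002,0]])

```text
clock: 28.08
eef_pos: [526.1, 317.6, 20.8]
tool_rot: [3.128, -0.019, 0.16]
force: [-0.0, -1.1, -0.2]
width: 57.0
```

Run:
```python
from h import *
p,s=settle(4)
```

```text
[526.  317.6  20.4] z [ 0.0206 -0.0106 -0.9997] yaw 0.1594 w 57.1 F [-0.2 -0.2  0.2] t 28.1333
[526.  317.5  20.5] z [ 0.0206 -0.0107 -0.9997] yaw 0.1595 w 57.4 F [-0.2  0.   0.2] t 28.1833
[525.9 317.4  20.5] z [ 0.0204 -0.0109 -0.9997] yaw 0.1594 w 57.3 F [ 0.2 -0.1 -0.1] t 28.2333
[525.8 317.4  20.5] z [ 0.0202 -0.011  -0.9997] yaw 0.1595 w 57.3 F [ 0.6 -0.1  0.4] t 28.2833
```

send_rows(rows=[[-1,0,0,0.0012,0]])

```text
clock: 28.37
eef_pos: [525.9, 317.5, 20.1]
tool_rot: [3.128, -0.018, 0.159]
force: [-3.9, -3.0, 16.2]
width: 57.4
```

Run:
```python
from h import *
p,s=settle(3)
```

```text
[525.9 317.4  20.3] z [ 0.0204 -0.011  -0.9997] yaw 0.1593 w 57.2 F [-3.  -1.   6.6] t 28.4167
[525.8 317.4  20.3] z [ 0.0205 -0.0109 -0.9997] yaw 0.1594 w 57.2 F [-1.8 -2.   7.4] t 28.4667
[525.9 317.5  20.2] z [ 0.0206 -0.0108 -0.9997] yaw 0.1594 w 57.3 F [-1.7 -2.3  6.5] t 28.5167
```

send_rows(rows=[[-1,0,0,0.001,0]])

```text
clock: 28.6
eef_pos: [525.9, 317.4, 20.2]
tool_rot: [3.128, -0.019, 0.159]
force: [-2.3, -1.6, 8.3]
width: 57.4
```

Run:
```python
from h import *
p,s=settle(3)
```

```text
[525.8 317.4  20.2] z [ 0.0207 -0.0108 -0.9997] yaw 0.1593 w 57.3 F [-1.8 -1.2  7.1] t 28.65
[525.9 317.4  20.3] z [ 0.0208 -0.0108 -0.9997] yaw 0.1593 w 56.9 F [-1.6 -1.4  7.3] t 28.7
[525.9 317.4  20.3] z [ 0.0208 -0.0108 -0.9997] yaw 0.1593 w 57.4 F [-1.3 -1.6  7.3] t 28.75
```

send_rows(rows=[[0.6,0,0,0,0],[0.6,0,0,0,0]])

```text
clock: 28.92
eef_pos: [526.0, 317.6, 20.8]
tool_rot: [3.128, -0.019, 0.159]
force: [-0.7, 0.6, 0.3]
width: 68.2
```

Run:
```python
from h import *
p,s=settle(3)
cv2.imwrite("pics/w25.png",p["image"])
```

```text
[526.  317.6  20.8] z [ 0.0214 -0.0104 -0.9997] yaw 0.1594 w 68.3 F [ 0.4 -0.2 -0.8] t 28.9667
[526.  317.5  20.6] z [ 0.0212 -0.0106 -0.9997] yaw 0.1593 w 68.3 F [-1.  -0.4  0.5] t 29.0167
[525.9 317.5  20.6] z [ 0.0211 -0.0107 -0.9997] yaw 0.1593 w 68.2 F [-0.2  0.1  0.6] t 29.0667
```

View pics/w25.png

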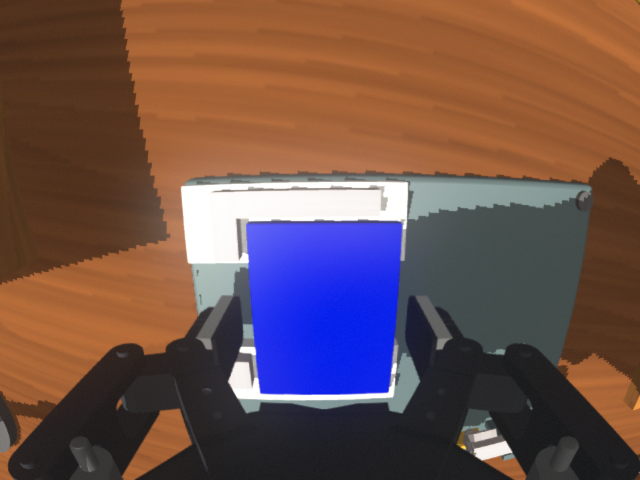

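send_rows(rows=[[0.6,0,0,-0.012,0],[0.6,0.0005,0,-0.025,0],[0.6,0.0005,0,-0.035,0],[0.6,0.0005,0,-0.035,0],[0.6,0,0,-0.02,0]])

```text
clock: 29.48
eef_pos: [520.9, 316.6, 148.0]
tool_rot: [3.122, -0.006, 0.16]
force: [0.7, 0.2, 0.8]
width: 68.4
```

Run:
```python
from h import *
p,s=settle(4)
s=read_state();p=get_image("wrist")
B=([112,120,80],[128,255,255])
c,y=pane(p,s,*B,28,(180,60,450,380))
cv2.imwrite("pics/w26.png",p["image"])
h=cv2.cvtColor(p["image"],cv2.COLOR_BGR2HSV);m=((h[...,0]<5)|(h[...,0]>175))&(h[...,1]>200)&(h[...,2]>110);m[:200]=0;m[:,:380]=0
if m.sum()>30:
  uv=np.argwhere(m)[:,::-1].mean(0);print("red",m.sum(),uv,wpx(p,s,*uv,47))
plan([479,180.3,120],0.16,claw=-1)
```

```text
[522.6 317.9 151.4] z [ 0.0142 -0.0153 -0.9998] yaw 0.1598 w 68.3 F [0.3 0.6 3. ] t 29.5333
[522.3 317.7 149.1] z [ 0.0134 -0.0158 -0.9998] yaw 0.1599 w 68.3 F [0.5 0.5 0.7] t 29.5833
[521.  316.7 146.8] z [ 0.0102 -0.0181 -0.9998] yaw 0.1598 w 68.5 F [-0.4 -0.2 -0. ] t 29.6333
[520.  315.9 145. ] z [ 0.0074 -0.0201 -0.9998] yaw 0.1599 w 68.2 F [-0.1 -0.3 -0.7] t 29.6833
pane c [525.9 318.6] size [79. 60.] long yaw 0.159 px 8703
red 447 [482.59955257 319.03803132] [479.5903781  182.40858003  47.        ]
n 4 pos [519.3 315.4 143.9] z [ 0.0055 -0.0214 -0.9998] yaw 0.16 w 68.3 F [-0.1  0.4  0.3] d [ -40.3 -135.1  -23.9] dyaw 0.0
0 [-1, -0.0153, 0.0316, 0.0066, -0.0]
2 [-1, -0.0153, 0.0316, 0.0066, -0.0]
3 [-1, -0.0153, 0.0316, 0.0066, -0.0]
```

View pics/w26.png

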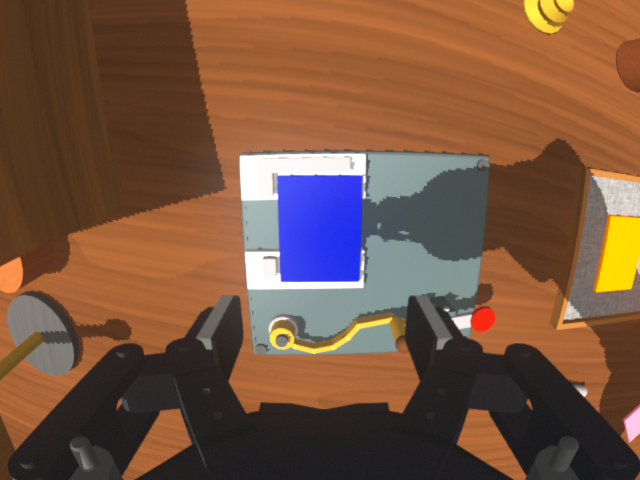

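send_rows(rows=[[-1,-0.013,0.03,0,0],[-1,-0.016,0.036,0.006,0],[-1,-0.016,0.036,0.01,0],[-1,-0.015,0.03,0.01,0],[-1,0,0.008,0,0],[-1,0,0,0,0]])

```text
clock: 30.23
eef_pos: [474.5, 162.2, 112.0]
tool_rot: [3.119, 0.013, 0.165]
force: [1.0, 1.0, -0.6]
width: 0.2
```

Run:
```python
from h import *
p,s=settle(5)
plan([479.8,177,70],0.16,claw=-1)
s=read_state();p=get_image("wrist")
h=cv2.cvtColor(p["image"],cv2.COLOR_BGR2HSV);m=((h[...,0]<5)|(h[...,0]>175))&(h[...,1]>200)&(h[...,2]>110);m[:120]=0;m[:,:200]=0;m[:,450:]=0
uv=np.argwhere(m)[:,::-1].mean(0);print("red",m.sum(),uv,wpx(p,s,*uv,47))
cv2.imwrite("pics/w27.png",p["image"])
```

```text
[473.8 162.6 111.7] z [-0.0103 -0.0249 -0.9996] yaw 0.1655 w -0.3 F [-1.3 -1.1 -0.1] t 30.2833
[474.9 164.9 112.3] z [-0.008  -0.0227 -0.9997] yaw 0.1676 w -0.1 F [ 0.1  0.5 -0.1] t 30.3333
[475.6 166.5 112.7] z [-0.0061 -0.0211 -0.9998] yaw 0.1694 w 0.0 F [ 0.3  1.  -0.2] t 30.3833
[476.  167.4 113. ] z [-0.005  -0.0203 -0.9998] yaw 0.1706 w 0.1 F [-0.   0.4 -0.3] t 30.4333
[476.1 167.7 113.2] z [-0.0046 -0.0202 -0.9998] yaw 0.1711 w -0.0 F [0.2 1.1 0.1] t 30.4833
n 2 pos [476.1 167.7 113.2] z [-0.0046 -0.0202 -0.9998] yaw 0.171 w -0.0 F [0.2 1.1 0.1] d [  3.7   9.3 -43.2] dyaw -0.011
0 [-1, 0.0028, -0.0047, 0.0215, 0.006]
1 [-1, 0.0028, -0.0047, 0.0215, 0.006]
red 920 [303.23695652 250.89456522] [479.42156461 180.60983477  47.        ]
```

View pics/w27.png

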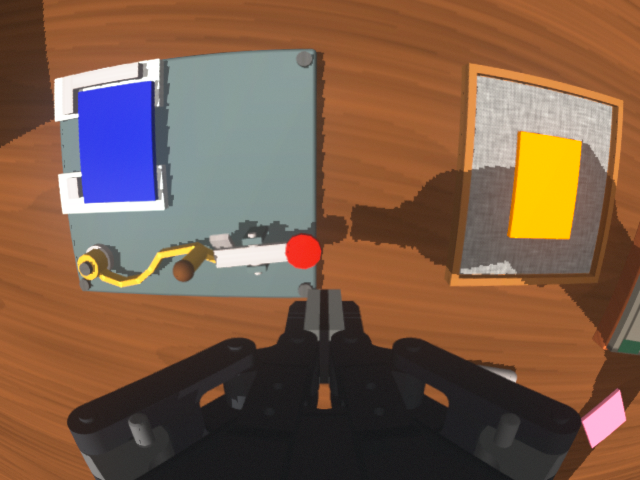

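send_rows(rows=[[-1,0.002,-0.011,0.036,0]])

```text
clock: 30.62
eef_pos: [480.8, 179.0, 81.4]
tool_rot: [3.124, -0.003, 0.17]
force: [1.2, -0.2, 0.2]
width: 0.2
```

Run:
```python
from h import *
p,s=settle(4)
plan([479.8,178,54],0.16,claw=-1)
```

```text
[475.2 181.5  71.9] z [-0.0072 -0.0186 -0.9998] yaw 0.1742 w -0.1 F [-1.7  3.  -5.2] t 30.6667
[473.5 180.2  73.5] z [-0.0108 -0.0212 -0.9997] yaw 0.1753 w -0.0 F [-1.6 -0.1  0.4] t 30.7167
[474.2 179.3  75.4] z [-0.009  -0.0215 -0.9997] yaw 0.1746 w 0.1 F [0.7 0.6 0.8] t 30.7667
[475.3 178.8  76.8] z [-0.0064 -0.021  -0.9998] yaw 0.1734 w 0.3 F [-0.4 -0.2 -0.3] t 30.8167
n 1 pos [475.3 178.8  76.8] z [-0.0064 -0.021  -0.9998] yaw 0.173 w 0.3 F [-0.4 -0.2 -0.3] d [  4.5  -0.8 -22.8] dyaw -0.013
0 [-1, 0.0046, 0.0011, 0.0228, 0.013]
```

send_rows(rows=[[-1,0.001,0,0.025,0]])

```text
clock: 30.9
eef_pos: [479.4, 179.9, 55.7]
tool_rot: [3.124, 0.002, 0.174]
force: [0.7, 0.5, -0.4]
width: 0.1
```

Run:
```python
from h import *
p,s=settle(4)
cv2.imwrite("pics/w28.png",p["image"])
plan([479.8,178,34.5],0.16,claw=-1)
```

```text
[476.4 178.6  50.5] z [-0.006  -0.0208 -0.9998] yaw 0.1739 w -0.3 F [ 0.2  0.8 -3.1] t 30.95
[475.4 178.   51.5] z [-0.0081 -0.0221 -0.9997] yaw 0.1737 w 0.4 F [-0.7  0.3 -0.2] t 31.0
[475.8 178.1  52.4] z [-0.0071 -0.0217 -0.9997] yaw 0.1734 w -0.1 F [-0.2  0.  -0.9] t 31.05
[476.4 178.3  53.1] z [-0.0057 -0.021  -0.9998] yaw 0.1733 w -0.1 F [ 0.2 -0.  -0. ] t 31.1
n 1 pos [476.4 178.3  53.1] z [-0.0057 -0.021  -0.9998] yaw 0.173 w -0.1 F [ 0.2 -0.  -0. ] d [  3.4  -0.3 -18.6] dyaw -0.013
0 [-1, 0.0035, 0.0005, 0.0185, 0.013]
```

View pics/w28.png

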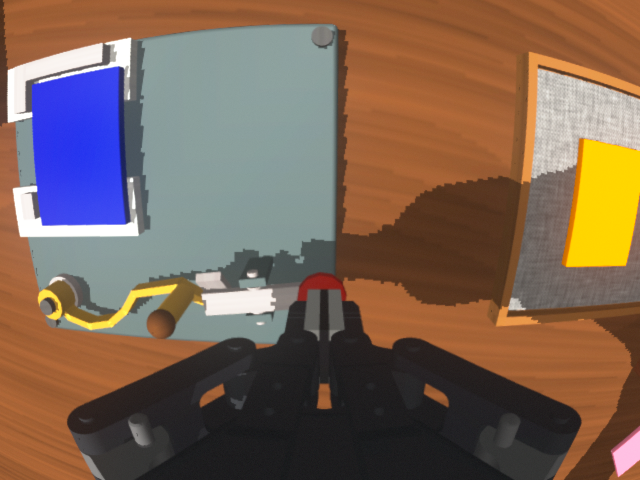

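Over the pad. Now I'll press down, about 12–13 mm of pad travel.

send_rows(rows=[[-1,0.003,0,0.011,0.01]])

```text
clock: 31.18
eef_pos: [480.5, 179.0, 44.6]
tool_rot: [3.123, 0.005, 0.163]
force: [-2.0, -2.7, 5.1]
width: 0.1
```

Run:
```python
from h import *
p,s=settle(3)
plan([479.5,178,34.5],0.16,claw=-1)
```

```text
[480.3 178.4  42.3] z [-0.0039 -0.0207 -0.9998] yaw 0.1615 w 0.2 F [ 1.6 -0.2 -0.7] t 31.2333
[480.  178.4  42.4] z [-0.0046 -0.0209 -0.9998] yaw 0.1623 w -0.2 F [-0.   0.8  0.3] t 31.2833
[479.8 178.5  42.4] z [-0.0048 -0.0208 -0.9998] yaw 0.1627 w -0.3 F [-0.3  0.2 -0.1] t 31.3333
n 1 pos [479.8 178.5  42.4] z [-0.0048 -0.0208 -0.9998] yaw 0.163 w -0.3 F [-0.3  0.2 -0.1] d [-0.3 -0.5 -7.9] dyaw -0.003
0 [-1, -0.0003, 0.0003, 0.0079, 0.003]
```

send_rows(rows=[[-1,0.001,0,0.008,0]])

```text
clock: 31.42
eef_pos: [481.5, 178.8, 35.6]
tool_rot: [3.122, 0.006, 0.163]
force: [-0.8, 0.1, 3.3]
width: 0.0
```

Run:
```python
from h import *
p,s=settle(6)
plan([479.5,178,34.3],0.16,claw=-1)
cv2.imwrite("pics/w29.png",p["image"])
```

```text
[481.5 178.9  34.2] z [-0.0034 -0.0199 -0.9998] yaw 0.1626 w -0.3 F [-0.5 -0.3 12.9] t 31.4667
[481.5 178.8  34.6] z [-0.0035 -0.0202 -0.9998] yaw 0.1627 w -0.1 F [-1.4  0.8  8. ] t 31.5167
[481.5 178.8  34.7] z [-0.0035 -0.0203 -0.9998] yaw 0.1627 w 0.1 F [-0.1 -0.   5.3] t 31.5667
[481.5 178.8  34.8] z [-0.0034 -0.0202 -0.9998] yaw 0.1626 w 0.3 F [-0.5 -0.1  5.3] t 31.6167
[481.5 178.8  34.8] z [-0.0033 -0.0202 -0.9998] yaw 0.1627 w -0.1 F [-0.3  0.7  5.4] t 31.6667
[481.5 178.8  34.8] z [-0.0034 -0.0202 -0.9998] yaw 0.1627 w 0.4 F [ 0.3 -0.5  4.5] t 31.7167
n 1 pos [481.5 178.8  34.8] z [-0.0034 -0.0202 -0.9998] yaw 0.163 w 0.4 F [ 0.3 -0.5  4.5] d [-2.  -0.8 -0.5] dyaw -0.003
0 [-1, -0.0021, 0.0004, 0.0005, 0.003]
```

View pics/w29.png

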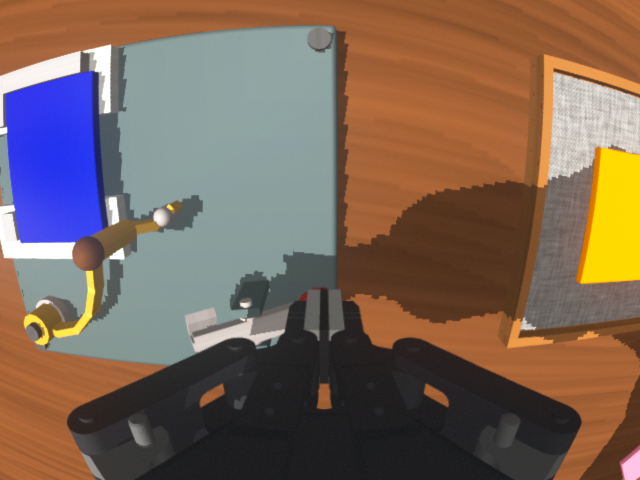

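The arm has sprung home. I'll lift off and check the fit.

send_rows(rows=[[-1,0,0,-0.012,0],[-1,0,0,-0.025,0],[-1,0,0.004,-0.035,0],[-1,0,0.004,-0.035,0],[-1,0,0.004,-0.035,0],[-1,0,0.004,-0.035,0]])

```text
clock: 32.22
eef_pos: [480.3, 165.3, 210.2]
tool_rot: [3.119, 0.024, 0.165]
force: [0.4, -0.2, 1.2]
width: -0.1
```

Run:
```python
from h import *
p,s=settle(6)
s=read_state();p=get_image("wrist")
B=([112,120,80],[128,255,255])
c,y=pane(p,s,*B,28,(0,0,330,330))
pane(p,s,*AM,12,(380,60,640,330))
I=p["image"];cv2.imwrite("pics/w30.png",I)
cv2.imwrite("pics/w30c.png",cv2.resize(I[60:300,40:340],None,fx=2.5,fy=2.5,interpolation=cv2.INTER_CUBIC))
t=get_image("top");cv2.imwrite("pics/t30.png",t["image"])
```

```text
[484.5 166.1 216.6] z [-0.0085 -0.0227 -0.9997] yaw 0.1642 w -0.0 F [ 2.1 -0.1  3.9] t 32.2667
[484.5 166.4 213.9] z [-0.0085 -0.0223 -0.9997] yaw 0.1639 w -0.2 F [ 0.8  0.6 -0.5] t 32.3167
[482.8 166.  211.4] z [-0.0127 -0.0239 -0.9996] yaw 0.1642 w 0.1 F [-0.2 -0.4  0.1] t 32.3667
[481.4 165.6 209.6] z [-0.0165 -0.0253 -0.9995] yaw 0.1646 w 0.1 F [-0.5 -0.3 -0.4] t 32.4167
[480.4 165.4 208.5] z [-0.0192 -0.0263 -0.9995] yaw 0.1649 w -0.1 F [ 0.5 -0.8  0.1] t 32.4667
[480.  165.3 207.8] z [-0.0207 -0.0269 -0.9994] yaw 0.1652 w 0.0 F [-0.2 -0.1 -0.8] t 32.5167
pane c [528.2 321.3] size [79.2 61.1] long yaw 0.167 px 5097
pane c [547.3   7. ] size [78.6 58.8] long yaw 0.151 px 4027
```

View pics/w30c.png

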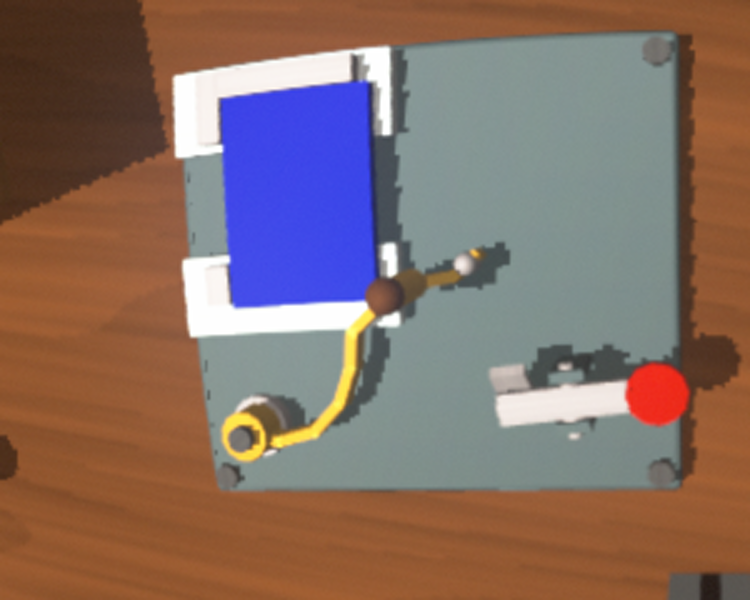

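View pics/t30.png

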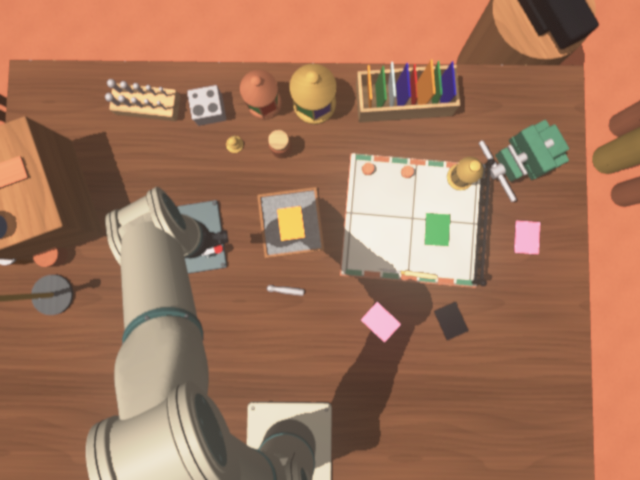

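Run:
```python
from h import *
print(read_state()["clock"]); print(finish_job())
```

```text
32.6167
the job is handed in; nothing more can be done
None
```

The pane change is done and handed in at 32.6 s of the 72 s allowed; the hand-in reports no verdict.

**What I did:**
- Pinched the post, drew the arm back to about 0.70 and released it. It rested on the catch.
- Lifted out the amber pane and laid it flat in the tray.
- Laid the cobalt pane in the stage about 3 mm off the fixed edges.
- Pressed the red pad about 12 mm. The arm sprang home and I lifted clear.

**Last checks:**
- **Blue pane:** centre at (528.2, 321.3) mm. The amber pane measured (528.2, 321.6) when fully home. It looks flush to both fixed edges, with the arm on its corner.
- **Blue pane angle:** it measured 0.167 rad against about 0.16 rad for the amber, which is within the measuring error.
- **Amber pane:** flat inside the tray at about (547, 7) mm.
- **Other objects:** the top view shows nothing else moved. I judged this by eye and did not measure it.

The tool leaned by up to 0.09 rad during the moves. I brought it nearly level before picking up and laying down the glass. Both panes were lowered until the force reading showed contact, then released, so neither was dropped.

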